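# Clamp an offcut in the quick-release fixture

### The arm

A 6-joint arm with a two-finger parallel gripper is mounted at the origin on the work surface; the furniture and walls round the work are solid. World frame = base frame: x ahead of the robot, y to its left, z up, the work surface at z = 0. Lengths are in m, angles in rad, forces in N, time in s.
With the tool pointing down it reaches from about 0.425 to 0.95 m from the base axis. Payload 3.5 kg.
Tool frame: the origin (TCP) lies at the very end of the fingers, on their centre line; the grasp point (between the pads) lies 19 mm behind it; z points along the fingers, y is the line along which they close (so a half turn about z gives the same grasp; the last joint's range is limited). The gripper opens to 85 mm and grips with 20 to 120 N. Pads are 22 mm wide; open, the fingers measure 114 mm over their backs; the gripper's body (76 mm by 85 mm) begins 54 mm behind the grasp point. The pads swing forward as they close: fully open they stand 13 mm farther back than shut.
Start: joints at [-1.289, 0.286, 1.577, -0, 1.279, -0.15], TCP at [0.283, -0.613, 0.231] pointing down, gripper open.
Joint ranges: [-2.77, 2.77], [-0.9, 2.22], [0.21, 2.48], [-1.53, 4.67], [0.24, 2.81], [-2.84, 2.84]. Speed limits (rad/s): [2.79, 2.79, 3.14, 3.14, 3.14, 3.14].

### API

Orientations are given as a unit quaternion [x, y, z, w].
In Python, from plant import ctrl gives the robot as it stands.
- The arm moves only by the tool carry_out, never from a script. Its argument "deltas" is one flat list of numbers, 6 for each row, row after row: the shift along the tool's x, y, z in m, then the turn, a rotation vector about the tool's x, y, z in rad. A call has 1 to 5 rows; each row is the pose to reach, as a shift and turn from the pose commanded when the call began, along the tool's axes at that moment; what a row does not reach only later rows make up. A row lasts 1/8 s, in which the tool goes at most 62.5 mm and 10.7 degrees, less where a joint would pass 70% of its speed; a pose out of reach is approached as far as the arm can. A call with a gripper value outside its range is refused whole. "grip" is the opening in per cent of the stroke, from 0 (shut) to 100 (fully open), set as the call begins (left out, the last holds). The fingers move at their own pace and stop on an object; "grip_force" is the grip in N (left out, the last holds). Time passes only in rows, so rows that repeat a pose let the fingers close. It gives the time, the measured TCP pose, the force, the opening and the grip force at its end, in the units of the state.
- ctrl.get_state(): the state, without advancing time (a new reading comes with each control period).
- ctrl.read_camera(name): name is "side" or "top"; returns (picture, depth): 420x560x3 uint8, red, green, blue; 420x560 float32, m along the optical axis (not along the pixel's ray), 0 where there is no reading.
- ctrl.camera_model(name): a dict with "intrinsics" (3x3 intrinsics, pixels), "k1" (the pictures are not rectified: a ray, as slopes to the right and down, at radius r is drawn at 1 + k1 r^2 times it, then the intrinsics apply), "extrinsics" (4x4, takes a point from world to camera coordinates). Camera axes: x right, y down, z forward; pixel columns grow to the right and rows downward; lengths in m; the calibration is good to about 2 mm. A picture is of the moment at which its call begins. camera_model takes no time and is no camera call.
- ctrl.sign_off(): hands the job in; it is judged then, once.
Trained networks look in the newest picture that a camera, given by its name, has taken for a name from the list of things; names that differ only in an ending like _2 or _b are one class to them, and where a whole thing is asked for, a point or a joint stands for the part that bears it (a point fixed in the world has none). Each returns a list of dicts, best first, with "score" (0 to 1); they miss things now and then, are a little off and sometimes report something else, mostly with a low value. They report only what shows in the picture. A call takes as long as a camera call. They do not tell look-alikes from the thing itself.
- ctrl.find_in(camera, query): "uv" ([column, row] in pixels, amid what is visible of it).
The state is a dict: "time": time; "qpos": joint angles; "dq": joint speeds; "joint_efforts": joint torques, N m; "eef_pos": TCP position; "tcp_rot": TCP orientation; "contact_force": force on the tool from outside, world axes, zero at the start; "wrist_torque": the same for the moment, N m; "opening": opening from 0.0 (shut) to 1.0 (fully open); "finger_force": force on a finger pad.
Only numpy, scipy, OpenCV 4.12 (cv2) and the standard library are available. Lean on these libraries where they do the work, as an engineer would, in place of code of your own. Each camera call takes 0.05 s, during which the arm holds its last target. There are 200 camera calls.

### The job

Take the wooden offcut out of the rack, lay it flat on the bare worktop and let go; then take it again by its long sides and set it flat on the fixture's bed, between the four pins and the two metal jaws. With the red lever still open, turn the black knob clockwise until both jaws all but touch the ends of the offcut, then swing the red lever all the way closed against firm resistance, so that the offcut is clamped tight.

Things in the scene. Friction and masses are not known exactly. Their poses are not given: they have to be found in the camera images.
- block_center (a point): The centre of the wooden offcut, a pale wood block 55 x 85 x 22 mm, about 150 g. Axes: x along its 55 mm width, y along its 85 mm length, z through its 22 mm thickness. It starts on edge in the rack (length level, 55 mm width upright, centre 35.5 mm above the worktop).
- block: The same offcut; origin at the centre of one 55 x 85 mm face, axes as for block_center.
- rack: Slotted dark wooden rack fixed to the worktop, 75 x 120 mm, origin at the centre of its underside. A slot 26 mm wide along its y axis, floor 8 mm and rail tops 28 mm above the worktop, holds the offcut; 35 mm of the offcut stand out above the rails. The offcut's thickness lies along the rack's x axis. The worktop beside the rack, on the side away from the fixture, is clear out to 170 mm from the rack's origin.
- fixture: Clamping fixture fixed to the worktop: plywood base 110 mm (x) by 275 mm (y), 12 mm thick, origin at the centre of its underside. The knob stands at its +y end, the lever at its -y end; both jaws work along its y axis.
- bed (a point): Centre of the bed, on top of the fixture's base, 12 mm above the worktop; axes as fixture. The offcut belongs here flat (22 mm thickness upright), its length along y. Four round-topped steel pins of 10 mm diameter, 14 mm high, stand at x = +-35, y = +-31 mm from it, so the offcut has 60 mm between them; fingers have room between the pins at y = 0.
- nut_jaw_face (a point): Middle of the face of the aluminium jaw on the knob side (44 mm wide, top 37 mm above the worktop; the face is upright up to 27 mm above the worktop, above that it slopes back 7 mm as a lead-in); it moves toward -y of the fixture. With the lever open the two jaw faces start 91 to 94 mm apart.
- cam_jaw_face (a point): Middle of the face of the aluminium jaw on the lever side, same size; it faces the other jaw. The lever pushes it toward +y by up to 8 mm through a stack of spring washers (8 N per mm, at most 12 mm).
- nut_jaw: The jaw on the knob side; origin in the plane of its face.
- cam_jaw: The jaw on the lever side; origin in the plane of its face.
- nut_grip (a point): Centre, half-way up, of the black ribbed round knob (the nut), 50 mm diameter, 36 mm high, from 39 to 75 mm above the worktop, vertical axis, x = 0, y = 108 mm on the fixture. A grey gearbox 56 mm square, top 34 mm above the worktop, is under it.
- nut (a joint): Turn of the knob in rad, growing clockwise seen from above, 0 to 5.4; starts at 0.3 to 1.3. Each rad moves the knob-side jaw 3 mm toward the lever side. It stays where it is left and takes about 0.3 N m to turn.
- lever_grip (a point): Centre, half-way up, of the upright round red grip at the end of the lever: 24 mm diameter, free from 50 to 91 mm above the worktop, 75 mm from the pivot (this point 70 mm above the worktop).
- lever_pivot (a point): Point on the vertical axis of the lever, at x = 0, y = -112 mm on the fixture, 45 mm above the worktop; does not move with the lever.
- lever (a joint): Lever angle in rad, 0 fully open, 1.57 fully closed at its stop; grows counter-clockwise seen from above, turning the grip from the fixture's -x side past its -y end to its +x side. Starts at 0 to 0.15. Its cam has most lift at 1.37 and then passes over centre, so the closed lever stays shut. Correctly set it takes about 3 to 8 N at the grip; with the knob too loose it closes with hardly any resistance.
Mind the look-alikes: they are no part of the job. What is shaped like the block but pink is not meant.

How it is judged:
By the outcome, as a careful person would: the job done as asked, in the order asked, and still so for the second after the job is handed in, with the robot touching nothing.
It also fails if it takes over 72 s, if anything falls off the work surface, if the arm or the gripper's body presses on something with over 40 N, if the wrist force passes 120 N, or if a joint passes its speed limit or range.

## Working session

There is one attempt and no reset: what is moved stays moved. The work goes in short steps, Python scripts to look and compute and a tool call to move; the robot and the scene stay as the last step left them, time stands still between calls to the robot, and variables do not carry over. Pictures are saved under pics/ and viewed, at most 10 in all, crops included, and the job is handed in when it is done.

Besides the shell and the picture viewer there is one more tool, called after "Request:" by a JSON object that holds its "fn" and its "kwargs", one argument or row to a line. carry_out: Moves the arm, as the interface text tells. Its arguments: {"type":"object","properties":{"deltas":{"type":"array"},"grip":{"type":"number"},"grip_force":{"type":"number"}},"required":["deltas"]}

```bash
ls; mkdir -p pics
cat > h.py <<'E'
import numpy as np, cv2
from plant import ctrl
from scipy.spatial.transform import Rotation as R
def cam(n):
    m=ctrl.camera_model(n); return np.array(m["intrinsics"]),m["k1"],np.array(m["extrinsics"])
def rays(n,uv):
    K,k1,E=cam(n); p=np.atleast_2d(uv).astype(float)
    d=np.c_[(p[:,0]-K[0,2])/K[0,0],(p[:,1]-K[1,2])/K[1,1]]; u=d.copy()
    for _ in range(15): u=d/(1+k1*(u**2).sum(1,keepdims=True))
    return u,E
def at_z(n,uv,z):
    u,E=rays(n,uv); Ri=E[:3,:3].T; c=-Ri@E[:3,3]; v=np.c_[u,np.ones(len(u))]@Ri.T
    return c+v*((z-c[2])/v[:,2])[:,None]
def at_depth(n,uv,dep):
    u,E=rays(n,uv); uv=np.atleast_2d(uv).astype(int); z=dep[uv[:,1],uv[:,0]]
    return (np.c_[u,np.ones(len(u))]*z[:,None]-E[:3,3])@E[:3,:3]
def proj(n,P):
    K,k1,E=cam(n); q=np.atleast_2d(P)@E[:3,:3].T+E[:3,3]; s=q[:,:2]/q[:,2:]
    s=s*(1+k1*(s**2).sum(1,keepdims=True)); return s*[K[0,0],K[1,1]]+K[:2,2]
def cloud(n,dep):
    v,u=np.nonzero(dep>0); return at_depth(n,np.c_[u,v],dep),u,v
def save(n,im): cv2.imwrite(f"pics/{n}.png",im[:,:,::-1])
def to_tool(dp):  # world shift -> tool shift
    return R.from_quat(ctrl.get_state()["tcp_rot"]).inv().apply(dp)
E
python3 - <<'E'
from h import *
s=ctrl.get_state(); print(s)
for n in("top","side"):
    im,d=ctrl.read_camera(n); save(n+"0",im); np.save(n+"0.npy",d)
    K,k1,E=cam(n); print(n,K[0,0],k1,"pos",-E[:3,:3].T@E[:3,3],"fwd",E[2,:3])
    for q in("block_center","rack","fixture","bed","nut_jaw_face","cam_jaw_face","nut_grip","lever_grip","lever_pivot"):
        print(q,[(np.round(r["uv"]).tolist(),round(r["score"],2),np.round(at_depth(n,r["uv"],d)[0],3).tolist()) for r in ctrl.find_in(n,q)[:3]])
E
```

```text
pics
{'time': 0.0, 'qpos': array([-1.28902430e+00,  2.87173175e-01,  1.57817166e+00,  1.44634214e-05,
        1.27859336e+00, -1.50000057e-01]), 'dq': array([-0.00099976,  0.0010731 ,  0.00099566,  0.00131717, -0.00037547,
       -0.00138147]), 'joint_efforts': array([-6.69960336e-04, -4.05988169e+01, -2.92623818e+01, -1.56272263e-04,
        5.84780413e-03, -6.85450043e-07]), 'eef_pos': array([ 0.28232112, -0.61240451,  0.22994506]), 'tcp_rot': array([ 9.76786753e-01,  2.14210795e-01, -7.03057855e-05, -1.17068539e-03]), 'contact_force': array([-0.02775087,  0.61696429,  0.27758408]), 'wrist_torque': array([-0.0437808 ,  0.04051671, -0.01472952]), 'finger_force': 0.0, 'opening': 0.9944207429951414}
top 458.8548453421581 -0.13406300633581458 pos [ 0.18283589 -0.01961253  1.42297678] fwd [ 0.19407323 -0.01753851 -0.98083025]
block_center [([285.0, 219.0], 0.69, [0.411, -0.056, 0.057]), ([342.0, 202.0], 0.67, [0.462, -0.229, 0.065])]
rack [([331.0, 205.0], 0.57, [0.462, -0.201, 0.017]), ([342.0, 204.0], 0.27, [0.455, -0.229, 0.066])]
fixture [([200.0, 206.0], 0.6, [0.466, 0.212, 0.009])
[... 386 characters left out ...]
016])]
side 512.6922332703291 -0.04724094701356614 pos [0.44792502 1.04501562 1.03348534] fwd [-0.00203853 -0.74425916 -0.66788783]
block_center [([274.0, 271.0], 0.74, [0.483, 0.166, 0.024]), ([300.0, 209.0], 0.7, [0.414, -0.054, 0.043]), ([281.0, 308.0], 0.44, [0.461, 0.324, 0.076])]
rack [([286.0, 186.0], 0.92, [0.455, -0.179, 0.027])]
fixture [([277.0, 290.0], 0.75, [0.472, 0.222, 0.014])]
bed [([278.0, 287.0], 0.76, [0.47, 0.209, 0.012])]
nut_jaw_face []
cam_jaw_face [([274.0, 268.0], 0.61, [0.482, 0.167, 0.036]), ([282.0, 290.0], 0.5, [0.46, 0.222, 0.016])]
nut_grip [([278.0, 311.0], 0.93, [0.468, 0.331, 0.074])]
lever_grip []
lever_pivot [([278.0, 290.0], 0.66, [0.469, 0.221, 0.013])]
```

Run:
```python
import cv2
a=cv2.imread("pics/top0.png")[130:290,110:410]; cv2.imwrite("pics/tc.png",cv2.resize(a,(800,427),interpolation=2))
b=cv2.imread("pics/side0.png")[130:350,150:450]; cv2.imwrite("pics/sc.png",cv2.resize(b,(800,587),interpolation=2))
```

```text
(no output)
```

View pics/tc.png

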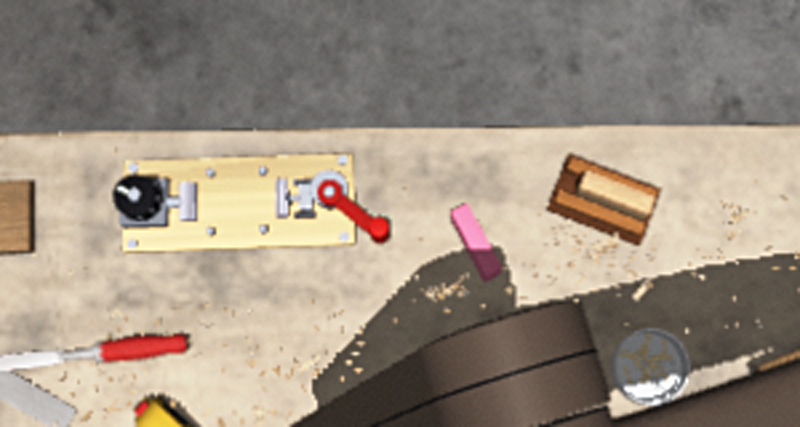

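View pics/sc.png

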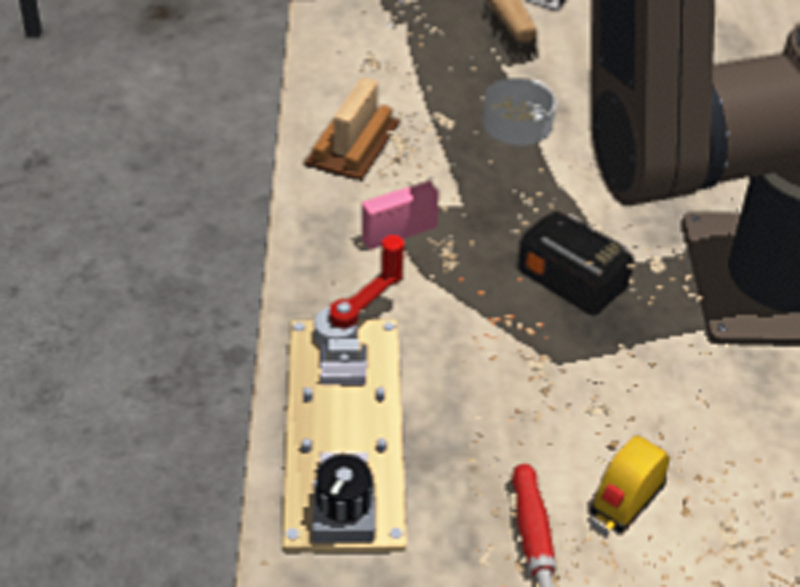

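Candidates for the offcut are the pale block in the rack at top (342,202), which is the one I want, and the pink block at top (285,219), a decoy. The lever grip is at top (252,216) and the knob at top (162,203). Next I'll measure the geometry.

```bash
cat > m.py <<'E'
from h import *
def rect(P):
    (c,(w,h),a)=cv2.minAreaRect((P[:,:2]*1000).astype(np.float32)); return np.round(c,1),round(w,1),round(h,1),round(a,1)
def get(n):
    im,d=ctrl.read_camera(n); P,u,v=cloud(n,d); return im,d,P,im[v,u].astype(int)
def box(P,lo,hi): return np.all((P>=lo)&(P<=hi),axis=1)
E
python3 - <<'E'
from m import *
for n in("top","side"):
    im,d,P,C=get(n)
    print(n,"table z",np.median(P[box(P,[.38,-.02,-.03],[.5,.03,.02]),2]))
    f=box(P,[.36,.03,.004],[.58,.4,.022]); hsv=cv2.cvtColor(C[None].astype(np.uint8),cv2.COLOR_RGB2HSV)[0].astype(int)
    print(" base",rect(P[f]),f.sum())
    k=box(P,[.4,.25,.066],[.53,.40,.09]); print(" knobtop",rect(P[k]),np.median(P[k],0))
    red=(hsv[:,1]>150)&((hsv[:,0]<8)|(hsv[:,0]>172))
    g=red&box(P,[.33,.0,.07],[.58,.16,.11]); print(" grip",rect(P[g]) if g.sum()>3 else None,P[g].mean(0),P[g,2].max() if g.sum() else 0)
    b=box(P,[.38,-.3,.045],[.56,-.12,.08]); print(" blk",rect(P[b]),P[b].mean(0),np.percentile(P[b,2],[10,50,90]))
    r=box(P,[.38,-.32,.018],[.56,-.1,.035]); print(" rack",rect(P[r]))
    al=box(P,[.42,.08,.028],[.52,.25,.045]); print(" jaws",rect(P[al]))
    for t in np.unique(np.round(P[al][:,1],2)): print("  ",t,(np.round(P[al][:,1],2)==t).sum(),end="")
    print()
    if n=="side": cv2.imwrite("pics/rk.png",cv2.resize(im[150:225,240:330,::-1],(720,600),interpolation=2))
    else: cv2.imwrite("pics/rkt.png",cv2.resize(im[170:240,300:384,::-1],(720,600),interpolation=2))
E
```

```text
top table z -0.000676744713855046
 base (array([458.9, 214.9]), 367.4, 195.9, 89.8) 2443
 knobtop (array([463.6, 320.9]), 49.6, 49.5, 88.1) [0.46282828 0.32077917 0.0742143 ]
 grip (array([420.8,  44.9]), 21.4, 20.9, 0.4) [0.41985955 0.04445327 0.08836922] 0.09684337774004256
 blk (array([ 463.5, -226.4]), 82.4, 23.3, 67.2) [ 0.46237213 -0.2256211   0.06052989] [0.05442773 0.06144212 0.06501788]
 rack (array([ 466.5, -218.2]), 107.6, 60.6, 68.6)
 jaws (array([465.9, 165.5]), 67.3, 166.9, 0.1)
   0.08 7   0.09 20   0.1 15   0.11 15   0.12 25   0.13 28   0.14 17   0.15 17   0.16 42   0.17 4   0.18 1   0.25 2
side table z 0.0012112347468542612
 base (array([459.2, 215. ]), 197.5, 368.9, 0.2) 2887
 knobtop (array([466.5, 324.1]), 49.6, 47.4, 83.4) [0.46552038 0.32677956 0.07511424]
 grip (array([424.4,  47.7]), 19.1, 21.7, 0.9) [0.42390318 0.05045316 0.08644477] 0.09785158263604192
 blk (array([ 466.2, -224.2]), 92.7, 23.3, 69.3) [ 0.46602868 -0.21938237  0.05999675] [0.04860531 0.0624253  0.0665899 ]
 rack (array([ 467. , -217.7]), 117.1, 57.0, 66.5)
 jaws (array([473. , 165.3]), 69.1, 164.1, 2.5)
   0.08 2   0.09 8   0.1 16   0.11 46   0.12 44   0.13 35   0.14 29   0.15 14   0.16 59   0.17 18   0.18 1   0.19 1   0.25 1
```

View pics/rkt.png

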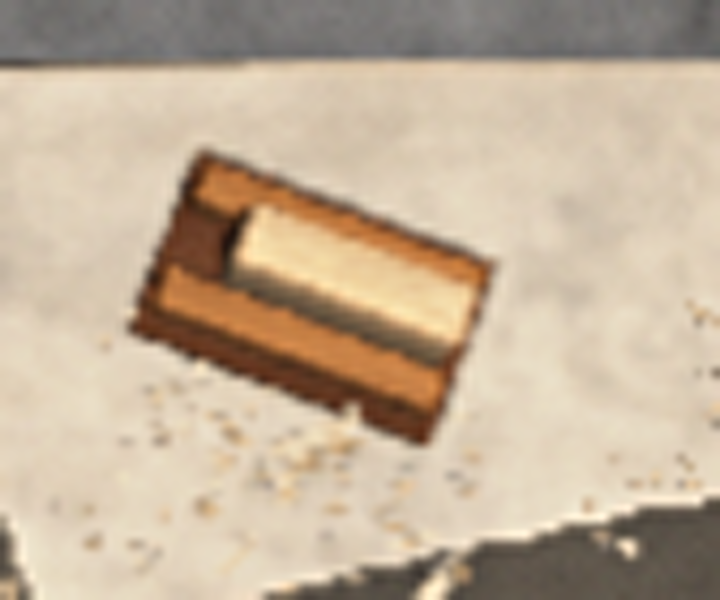

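Run:
```python
from m import *
for n in("top","side"):
    im,d,P,C=get(n)
    b=box(P,[.40,-.3,.052],[.54,-.14,.075]); Q=P[b,:2]; w,V=np.linalg.eigh(np.cov(Q.T)); v=V[:,1]; print(n,"blk yaw",np.degrees(np.arctan2(v[1],v[0]))%180, "top rect",rect(P[box(P,[.40,-.3,.058],[.54,-.14,.075])]))
    o=box(P,[.30,-.42,.008],[.52,-.27,.2]); print(" obstacles",o.sum(),P[o].mean(0) if o.any() else "", rect(P[o]) if o.sum()>3 else "")
    t=box(P,[.40,-.02,-.01],[.7,.03,.01]); print(" table edge x",np.percentile(P[t,0],99.5))
    # plywood by colour
    hsv=cv2.cvtColor(im,cv2.COLOR_RGB2HSV); print(" ply hsv",hsv[206,200] if n=="top" else hsv[287,278], "table", im[206,265] if n=="top" else im[240,240])
    s=hsv[206,200] if n=="top" else hsv[287,278]
    M=((hsv[:,:,1]>75)&(hsv[:,:,2]>150)&(hsv[:,:,0]>15)&(hsv[:,:,0]<32)).astype(np.uint8)
    vv,uu=np.nonzero(M); X=at_z(n,np.c_[uu,vv],.012); X=X[box(X,[.38,.05,0],[.55,.38,1])]
    # keep largest cluster
    nl,L,st,ce=cv2.connectedComponentsWithStats(cv2.morphologyEx(M,cv2.MORPH_CLOSE,np.ones((3,3))))
    j=1+np.argmax(st[1:,4]); vv,uu=np.nonzero(L==j); print(" ply",st[j],rect(at_z(n,np.c_[uu,vv],.012)))
```

```text
top blk yaw 66.95143055729457 top rect (array([ 463.7, -226.8]), 81.2, 23.0, 68.4)
 obstacles 36 [ 0.39894184 -0.30030428  0.01842474] (array([ 393.9, -331.6]), 187.7, 122.2, 0.1)
 table edge x 0.5556740547333574
 ply hsv [ 23  69 247] table [212 193 172]
 ply [   0  240   38   37 1278] (array([301.1, 798.4]), 109.6, 130.6, 4.8)
side blk yaw 69.36442794925665 top rect (array([ 466.5, -226.9]), 91.3, 24.7, 67.5)
 obstacles 35 [ 0.35983883 -0.31948823  0.02104644] (array([ 403. , -332.4]), 109.4, 214.0, 83.1)
 table edge x 0.5578379101352451
 ply hsv [ 23  83 241] table [119 118 115]
 ply [ 256  249   46   86 2291] (array([468.7, 213.9]), 110.0, 274.5, 1.5)
```

```bash
cat > pl.py <<'E'
import json,sys,numpy as np
from scipy.spatial.transform import Rotation as R, Slerp
F="nom.json"
def pose(x,y,z,yaw,tilt=0,tax=0):
    """tool down, tool y axis at yaw deg; then leaned by tilt deg about world horizontal axis at tax deg"""
    a=np.radians(yaw); Y=np.array([np.cos(a),np.sin(a),0]); Z=np.array([0,0,-1.]); X=np.cross(Y,Z)
    r=R.from_matrix(np.c_[X,Y,Z]); t=np.radians(tax)
    return np.array([x,y,z]),R.from_rotvec(np.radians(tilt)*np.array([np.cos(t),np.sin(t),0]))*r
def load():
    d=json.load(open(F)); return np.array(d[0]),R.from_quat(d[1])
def plan(wps,start=None,save=True):
    """wps: list of (pose,rows). prints calls of <=5 rows; start=None -> nominal"""
    p,r=start or load(); rows=[]; 
    for (q,s),n in wps:
        sl=Slerp([0,1],R.concatenate([r,s]))
        for k in range(1,n+1): rows.append((p+(q-p)*k/n,sl(k/n)))
        p,r=q,s
    p,r=start or load()
    for i in range(0,len(rows),5):
        out=[]
        for q,s in rows[i:i+5]: out.append(np.round(np.r_[r.inv().apply(q-p),(r.inv()*s).as_rotvec()],3)+0.)
        print(json.dumps([float(v) for o in out for v in o]))
        o=out[-1]; p=p+r.apply(o[:3]); r=r*R.from_rotvec(o[3:])
    print("end",np.round(p,4))
    if save: json.dump([p.tolist(),r.as_quat().tolist()],open(F,"w"))
E
python3 - <<'E'
from pl import *
st=(np.array([.283,-.613,.231]),R.from_quat([0.9768,0.2142,0,0]))
plan([(pose(.465,-.227,.13,-21.8),10)],st)
E
```

```text
[0.033, -0.027, 0.01, 0.0, 0.0, -0.076, 0.065, -0.055, 0.02, 0.0, 0.0, -0.152, 0.098, -0.082, 0.03, 0.0, 0.0, -0.228, 0.131, -0.11, 0.04, 0.0, 0.0, -0.303, 0.163, -0.137, 0.051, 0.0, 0.0, -0.379]
[0.041, -0.013, 0.01, 0.0, 0.0, -0.076, 0.081, -0.027, 0.02, 0.0, 0.0, -0.152, 0.122, -0.04, 0.03, 0.0, 0.0, -0.228, 0.163, -0.054, 0.04, 0.0, 0.0, -0.304, 0.203, -0.067, 0.05, 0.0, 0.0, -0.38]
end [ 0.465  -0.2271  0.13  ]
```

Request:
{"fn": "carry_out", "kwargs": {
  "deltas": [0.033, -0.027, 0.01, 0.0, 0.0, -0.076, 0.065, -0.055, 0.02, 0.0, 0.0, -0.152, 0.098, -0.082, 0.03, 0.0, 0.0, -0.228, 0.131, -0.11, 0.04, 0.0, 0.0, -0.303, 0.163, -0.137, 0.051, 0.0, 0.0, -0.379],
  "grip": 60,
  "grip_force": 40
}}

```text
time: 1.82
eef_pos: [0.3738, -0.4192, 0.1803]
tcp_rot: [0.918, 0.395, 0.0, 0.0]
contact_force: [0.3, 0.6, -0.3]
opening: 0.598
finger_force: 0.0
```

Request:
{"fn": "carry_out", "kwargs": {
  "deltas": [0.041, -0.013, 0.01, 0.0, 0.0, -0.076, 0.081, -0.027, 0.02, 0.0, 0.0, -0.152, 0.122, -0.04, 0.03, 0.0, 0.0, -0.228, 0.163, -0.054, 0.04, 0.0, 0.0, -0.304, 0.203, -0.067, 0.05, 0.0, 0.0, -0.38]
}}

```text
time: 2.45
eef_pos: [0.4651, -0.2258, 0.1304]
tcp_rot: [0.827, 0.562, 0.0, 0.0]
contact_force: [0.5, 0.5, -0.1]
opening: 0.603
finger_force: 0.0
```

Run:
```python
from m import *
from pl import *
s=ctrl.get_state(); print(s["eef_pos"],s["qpos"],s["opening"]); p,r=load(); print((r.inv()*R.from_quat(s["tcp_rot"])).as_rotvec())
im,d=ctrl.read_camera("side"); cv2.imwrite("pics/a1.png",cv2.resize(im[130:240,220:360,::-1],(760,597),interpolation=2))
plan([(pose(.465,-.227,.034,-21.8),4)])
```

```text
[ 0.46508949 -0.22583317  0.1303538 ] [-6.48489369e-01  4.69501458e-02  2.04552642e+00  8.24896371e-05
  1.04830957e+00 -2.70980989e-01] 0.6026786846498462
[-0.00079641 -0.00014598 -0.00250568]
[0.0, 0.0, 0.024, 0.0, 0.0, 0.0, 0.0, 0.0, 0.048, 0.0, 0.0, 0.0, 0.0, 0.0, 0.072, 0.0, 0.0, 0.0, 0.0, 0.0, 0.096, 0.0, 0.0, 0.0]
end [ 0.465  -0.2271  0.034 ]
```

View pics/a1.png

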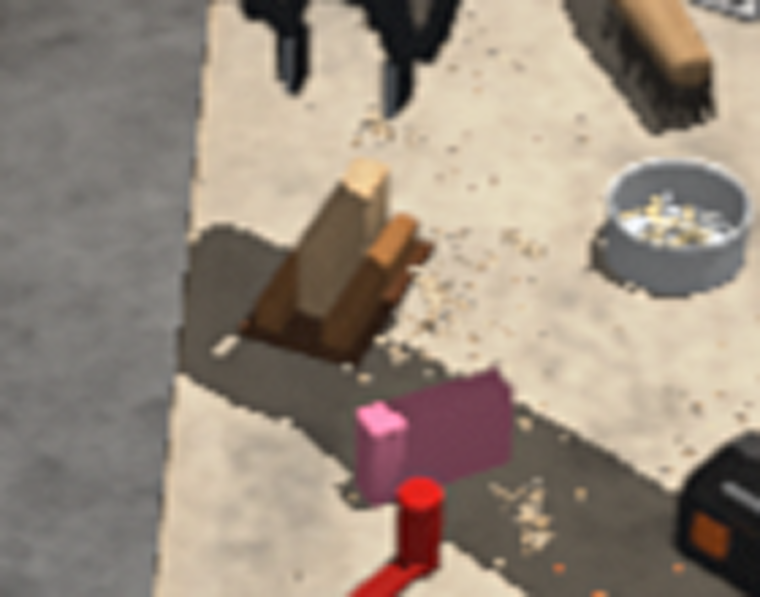

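The picture shows the fingers, at (293,75) and (395,100), above and either side of the pale block at (345,210). The pink block at (430,440) is separate. Descending and gripping.

Request:
{"fn": "carry_out", "kwargs": {
  "deltas": [0.0, 0.0, 0.024, 0.0, 0.0, 0.0, 0.0, 0.0, 0.048, 0.0, 0.0, 0.0, 0.0, 0.0, 0.072, 0.0, 0.0, 0.0, 0.0, 0.0, 0.096, 0.0, 0.0, 0.0, 0.0, 0.0, 0.096, 0.0, 0.0, 0.0]
}}

```text
time: 3.12
eef_pos: [0.4631, -0.2262, 0.0326]
tcp_rot: [0.828, 0.561, -0.001, -0.002]
contact_force: [-0.4, 0.8, 0.0]
opening: 0.597
finger_force: 0.0
```

Request:
{"fn": "carry_out", "kwargs": {
  "deltas": [0, 0, 0, 0, 0, 0, 0, 0, 0, 0, 0, 0, 0, 0, 0, 0, 0, 0, 0, 0, 0, 0, 0, 0],
  "grip": 10,
  "grip_force": 40
}}

```text
time: 3.62
eef_pos: [0.4655, -0.2279, 0.0358]
tcp_rot: [0.828, 0.561, 0.0, 0.001]
contact_force: [-0.4, -0.3, 6.0]
opening: 0.244
finger_force: 40.2
```

Run:
```python
from m import *
from pl import *
s=ctrl.get_state(); print(s["eef_pos"],s["opening"],s["finger_force"],s["contact_force"])
plan([(pose(.465,-.227,.094,-21.8),2),(pose(.381,-.330,.1,-21.8),3)]);
```

```text
[ 0.46547065 -0.22785274  0.03581047] 0.2439857524814056 40.15003144741058 [-0.38088602 -0.33286988  5.9588898 ]
[0.0, 0.0, -0.03, 0.0, 0.0, 0.0, 0.0, 0.0, -0.06, 0.0, 0.0, 0.0, -0.042, -0.013, -0.062, 0.0, 0.0, 0.0, -0.084, -0.027, -0.064, 0.0, 0.0, 0.0, -0.127, -0.04, -0.066, 0.0, 0.0, 0.0]
end [ 0.3808 -0.3302  0.1   ]
```

Request:
{"fn": "carry_out", "kwargs": {
  "deltas": [0.0, 0.0, -0.03, 0.0, 0.0, 0.0, 0.0, 0.0, -0.06, 0.0, 0.0, 0.0, -0.042, -0.013, -0.062, 0.0, 0.0, 0.0, -0.084, -0.027, -0.064, 0.0, 0.0, 0.0, -0.127, -0.04, -0.066, 0.0, 0.0, 0.0]
}}

```text
time: 4.25
eef_pos: [0.379, -0.3303, 0.0998]
tcp_rot: [0.828, 0.561, -0.0, -0.001]
contact_force: [0.2, -0.7, -1.8]
opening: 0.252
finger_force: 40.4
```

Run:
```python
from m import *
from pl import *
s=ctrl.get_state(); print(s["eef_pos"],s["opening"],s["finger_force"],s["contact_force"])
for n in("top","side"):
    im,d,P,C=get(n); b=box(P,[.3,-.4,.02],[.45,-.27,.6]); q=P[b]; print(n,q[:,2].min(),np.percentile(q[:,2],5))
plan([(pose(.381,-.330,.040,-21.8),3),(pose(.381,-.330,.029,-21.8),2)]);
c,sn=.928,-.371
o=lambda d,z:pose(.381+d*c,-.330+d*sn,z,-21.8)
plan([(o(0,.11),3),(o(-.05,.11),2)])
plan([(o(-.05,.042),3),(o(-.04,.042),2)])
plan([(o(-.015,.042),5)])
plan([(o(.01,.042),5)])
```

```text
[ 0.37901298 -0.33032471  0.09984119] 0.2517409060948081 40.371217131614685 [ 0.18449238 -0.6732616  -1.78577635]
top 0.18174383545406164 0.37005439576359384
side 0.023807203458408224 0.10273981832129177
[0.0, 0.0, 0.02, 0.0, 0.0, 0.0, 0.0, 0.0, 0.04, 0.0, 0.0, 0.0, 0.0, 0.0, 0.06, 0.0, 0.0, 0.0, 0.0, 0.0, 0.065, 0.0, 0.0, 0.0, 0.0, 0.0, 0.071, 0.0, 0.0, 0.0]
end [ 0.3808 -0.3302  0.029 ]
[0.0, 0.0, -0.027, 0.0, 0.0, 0.0, 0.0, 0.0, -0.054, 0.0, 0.0, 0.0, 0.0, 0.0, -0.081, 0.0, 0.0, 0.0, 0.0, -0.025, -0.081, 0.0, 0.0, 0.0, 0.0, -0.05, -0.081, 0.0, 0.0, 0.0]
end [ 0.3343 -0.3116  0.11  ]
[0.0, 0.0, 0.023, 0.0, 0.0, 0.0, 0.0, 0.0, 0.045, 0.0, 0.0, 0.0, 0.0, 0.0, 0.068, 0.0, 0.0, 0.0, 0.0, 0.005, 0.068, 0.0, 0.0, 0.0, 0.0, 0.01, 0.068, 0.0, 0.0, 0.0]
end [ 0.3436 -0.3153  0.042 ]
[0.0, 0.005, 0.0, 0.0, 0.0, 0.0, 0.0, 0.01, 0.0, 0.0, 0.0, 0.0, 0.0, 0.015, 0.0, 0.0, 0.0, 0.0, 0.0, 0.02, 0.0, 0.0, 0.0, 0.0, 0.0, 0.025, 0.0, 0.0, 0.0, 0.0]
end [ 0.3668 -0.3246  0.042 ]
[0.0, 0.005, 0.0, 0.0, 0.0, 0.0, 0.0, 0.01, 0.0, 0.0, 0.0, 0.0, 0.0, 0.015, 0.0, 0.0, 0.0, 0.0, 0.0, 0.02, 0.0, 0.0, 0.0, 0.0, 0.0, 0.025, 0.0, 0.0, 0.0, 0.0]
end [ 0.39   -0.3339  0.042 ]
```

Request:
{"fn": "carry_out", "kwargs": {
  "deltas": [0.0, 0.0, 0.02, 0.0, 0.0, 0.0, 0.0, 0.0, 0.04, 0.0, 0.0, 0.0, 0.0, 0.0, 0.06, 0.0, 0.0, 0.0, 0.0, 0.0, 0.065, 0.0, 0.0, 0.0, 0.0, 0.0, 0.071, 0.0, 0.0, 0.0]
}}

```text
time: 4.97
eef_pos: [0.3806, -0.33, 0.0293]
tcp_rot: [0.828, 0.561, 0.0, 0.0]
contact_force: [0.2, -0.1, 0.1]
opening: 0.248
finger_force: 40.4
```

Request:
{"fn": "carry_out", "kwargs": {
  "deltas": [0, 0, 0, 0, 0, 0, 0, 0, 0, 0, 0, 0]
}}

```text
time: 5.22
eef_pos: [0.3806, -0.3306, 0.03]
tcp_rot: [0.828, 0.561, 0.0, 0.001]
contact_force: [-0.1, 0.8, -1.3]
opening: 0.245
finger_force: 40.4
```

Request:
{"fn": "carry_out", "kwargs": {
  "deltas": [0, 0, 0.001, 0, 0, 0, 0, 0, 0.002, 0, 0, 0, 0, 0, 0.002, 0, 0, 0]
}}

```text
time: 5.6
eef_pos: [0.3805, -0.3305, 0.0279]
tcp_rot: [0.828, 0.561, 0.0, 0.0]
contact_force: [-0.3, 0.7, 2.3]
opening: 0.247
finger_force: 40.8
```

Contact. Release, rise 29+54 mm as planned (2 mm more), shift back, close.

Request:
{"fn": "carry_out", "kwargs": {
  "deltas": [0, 0, 0, 0, 0, 0, 0, 0, 0, 0, 0, 0, 0, 0, 0, 0, 0, 0],
  "grip": 50
}}

```text
time: 5.98
eef_pos: [0.3802, -0.3302, 0.0273]
tcp_rot: [0.828, 0.561, -0.0, 0.0]
contact_force: [0.0, -0.9, 0.5]
opening: 0.5
finger_force: 0.0
```

Request:
{"fn": "carry_out", "kwargs": {
  "deltas": [0.0, 0.0, -0.029, 0.0, 0.0, 0.0, 0.0, 0.0, -0.056, 0.0, 0.0, 0.0, 0.0, 0.0, -0.083, 0.0, 0.0, 0.0, 0.0, -0.025, -0.083, 0.0, 0.0, 0.0, 0.0, -0.05, -0.083, 0.0, 0.0, 0.0]
}}

```text
time: 6.6
eef_pos: [0.3335, -0.3117, 0.1108]
tcp_rot: [0.828, 0.561, -0.0, 0.001]
contact_force: [-0.3, 0.0, -0.5]
opening: 0.503
finger_force: 0.0
```

Request:
{"fn": "carry_out", "kwargs": {
  "deltas": [0.0, 0.0, 0.023, 0.0, 0.0, 0.0, 0.0, 0.0, 0.045, 0.0, 0.0, 0.0, 0.0, 0.0, 0.068, 0.0, 0.0, 0.0, 0.0, 0.005, 0.068, 0.0, 0.0, 0.0, 0.0, 0.01, 0.068, 0.0, 0.0, 0.0],
  "grip": 0
}}

```text
time: 7.22
eef_pos: [0.3438, -0.316, 0.0431]
tcp_rot: [0.828, 0.561, 0.0, 0.001]
contact_force: [0.2, -0.3, -0.6]
opening: 0.0
finger_force: 0.0
```

Request:
{"fn": "carry_out", "kwargs": {
  "deltas": [0.0, 0.005, 0.0, 0.0, 0.0, 0.0, 0.0, 0.01, 0.0, 0.0, 0.0, 0.0, 0.0, 0.015, 0.0, 0.0, 0.0, 0.0, 0.0, 0.02, 0.0, 0.0, 0.0, 0.0, 0.0, 0.025, 0.0, 0.0, 0.0, 0.0]
}}

```text
time: 7.85
eef_pos: [0.3666, -0.3247, 0.0423]
tcp_rot: [0.828, 0.561, -0.0, -0.0]
contact_force: [0.2, 0.4, 0.1]
opening: -0.004
finger_force: 0.1
```

Request:
{"fn": "carry_out", "kwargs": {
  "deltas": [0.0, 0.005, 0.0, 0.0, 0.0, 0.0, 0.0, 0.01, 0.0, 0.0, 0.0, 0.0, 0.0, 0.015, 0.0, 0.0, 0.0, 0.0, 0.0, 0.02, 0.0, 0.0, 0.0, 0.0, 0.0, 0.025, 0.0, 0.0, 0.0, 0.0]
}}

```text
time: 8.48
eef_pos: [0.3898, -0.334, 0.0423]
tcp_rot: [0.828, 0.561, -0.0, -0.0]
contact_force: [0.2, -0.0, 0.1]
opening: -0.003
finger_force: 0.0
```

```bash
cat > blk.py <<'E'
from m import *
def blk(lo=(.30,-.45),hi=(.54,-.26),zr=(.012,.03),vis=True):
    for n in("top","side"):
        im,d,P,C=get(n); hsv=cv2.cvtColor(C[None].astype(np.uint8),cv2.COLOR_RGB2HSV)[0].astype(int)
        b=box(P,[*lo,zr[0]],[*hi,zr[1]])&(C.sum(1)>250)
        q=P[b]; print(n,b.sum(),np.round(np.median(q,0),4) if b.any() else "",rect(q) if b.sum()>3 else "")
        h=box(P,[*lo,.03],[*hi,.062]); print("  higher",h.sum())
        yield n,im
E
python3 - <<'E'
from blk import *
print(ctrl.get_state()["contact_force"])
for n,im in blk():
    if n=="side": cv2.imwrite("pics/a2.png",cv2.resize(im[110:220,220:360,::-1],(760,597),interpolation=2))
E
```

```text
[ 0.18858643 -0.02393459  0.11830147]
top 0  
  higher 2
side 257 [ 0.4236 -0.3321  0.0227] (array([ 384.5, -321.4]), 92.8, 182.1, 58.4)
  higher 48
```

View pics/a2.png

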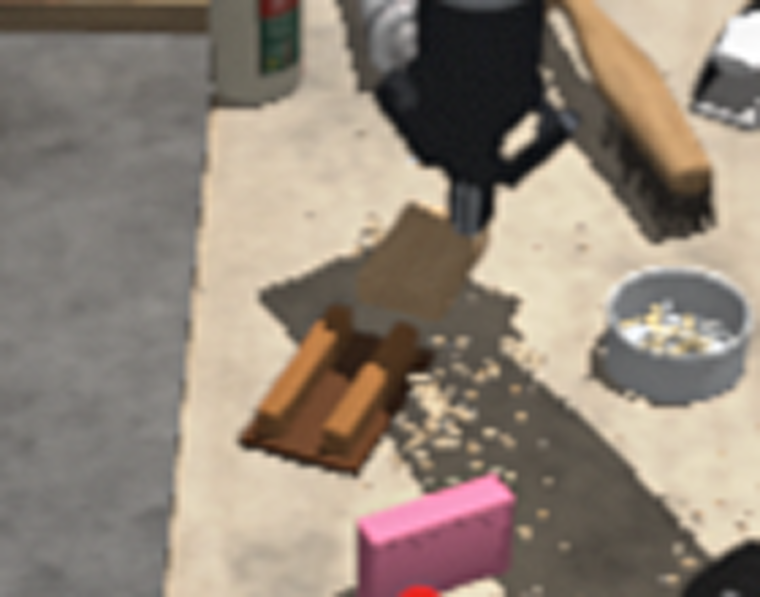

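The offcut lies flat on bare worktop at crop (420,265), clear of the rack. Raising to measure it.

Request:
{"fn": "carry_out", "kwargs": {
  "deltas": [0, 0, -0.03, 0, 0, 0, 0, -0.03, -0.07, 0, 0, 0, 0, -0.08, -0.12, 0, 0, 0, 0, -0.08, -0.14, 0, 0, 0],
  "grip": 100
}}

```text
time: 9.07
eef_pos: [0.314, -0.3036, 0.1842]
tcp_rot: [0.828, 0.56, -0.0, 0.001]
contact_force: [-0.3, -0.4, -0.1]
opening: 0.843
finger_force: 0.0
```

Run:
```python
from h import *
for n in("top","side"):
    im,d=ctrl.read_camera(n); K=cam(n)
    ctrl_r=[(np.round(r["uv"],1).tolist(),round(r["score"],2),np.round(at_z(n,r["uv"],.022)[0],4).tolist()) for r in ctrl.find_in(n,"block")[:4]]; print(n,ctrl_r)
    P,u,v=cloud(n,d); b=np.all((P>[.36,-.42,.013])&(P<[.5,-.27,.03]),axis=1)
    M=np.zeros(d.shape,np.uint8); M[v[b],u[b]]=1
    nl,L,st,ce=cv2.connectedComponentsWithStats(M); j=1+np.argmax(st[1:,4]); vv,uu=np.nonzero(L==j)
    X=at_z(n,np.c_[uu,vv],.022)[:,:2]; print(st[j],X.mean(0),cv2.minAreaRect((X*1000).astype(np.float32)))
    w,V=np.linalg.eigh(np.cov(X.T)); print(np.degrees(np.arctan2(V[1,1],V[0,1]))%180,np.sqrt(12*w))
```

```text
top [([288.8, 219.1], 0.75, [0.4175, -0.0675, 0.022]), ([373.9, 215.8], 0.7, [0.4245, -0.334, 0.022])]
[362 206  24  20 261] [ 0.42573064 -0.32635362] ((419.73773193359375, -331.1652526855469), (62.08244705200195, 56.747344970703125), 68.38208770751953)
117.60738193441024 [0.04410493 0.06266864]
side [([299.2, 157.2], 0.83, [0.413, -0.3341, 0.022]), ([296.8, 208.9], 0.76, [0.4218, -0.0775, 0.022])]
[285 147  25  20 304] [ 0.4197872  -0.33945389] ((420.0044860839844, -337.6471252441406), (101.58496856689453, 60.34192657470703), 67.78055572509766)
68.32242328925527 [0.05898166 0.09673297]
```

Run:
```python
from pl import *
p,r=load(); st=(p+r.apply([0,-.08,-.14]),r); print(st[0])
plan([(pose(.417,-.345,.08,-21.8),4),(pose(.417,-.345,.07,-21.8),1)],st)
plan([(pose(.417,-.345,.003,-21.8),5)])
```

```text
[ 0.31574829 -0.30420002  0.182     ]
[0.0, 0.027, 0.025, 0.0, 0.0, 0.0, 0.0, 0.055, 0.051, 0.0, 0.0, 0.0, 0.0, 0.082, 0.076, 0.0, 0.0, 0.0, 0.0, 0.109, 0.102, 0.0, 0.0, 0.0, 0.0, 0.109, 0.112, 0.0, 0.0, 0.0]
end [ 0.417  -0.3446  0.07  ]
[0.0, 0.0, 0.013, 0.0, 0.0, 0.0, 0.0, 0.0, 0.027, 0.0, 0.0, 0.0, 0.0, 0.0, 0.04, 0.0, 0.0, 0.0, 0.0, 0.0, 0.054, 0.0, 0.0, 0.0, 0.0, 0.0, 0.067, 0.0, 0.0, 0.0]
end [ 0.417  -0.3446  0.003 ]
```

Request:
{"fn": "carry_out", "kwargs": {
  "deltas": [0.0, 0.027, 0.025, 0.0, 0.0, 0.0, 0.0, 0.055, 0.051, 0.0, 0.0, 0.0, 0.0, 0.082, 0.076, 0.0, 0.0, 0.0, 0.0, 0.109, 0.102, 0.0, 0.0, 0.0, 0.0, 0.109, 0.112, 0.0, 0.0, 0.0]
}}

```text
time: 9.9
eef_pos: [0.4162, -0.3431, 0.066]
tcp_rot: [0.827, 0.561, -0.0, -0.003]
contact_force: [-0.8, 0.0, -0.2]
opening: 0.998
finger_force: 0.0
```

Request:
{"fn": "carry_out", "kwargs": {
  "deltas": [0.0, 0.0, 0.013, 0.0, 0.0, 0.0, 0.0, 0.0, 0.027, 0.0, 0.0, 0.0, 0.0, 0.0, 0.04, 0.0, 0.0, 0.0, 0.0, 0.0, 0.054, 0.0, 0.0, 0.0, 0.0, 0.0, 0.067, 0.0, 0.0, 0.0]
}}

```text
time: 10.52
eef_pos: [0.4164, -0.3447, 0.0026]
tcp_rot: [0.828, 0.561, 0.0, 0.0]
contact_force: [0.9, 0.0, 0.2]
opening: 1.0
finger_force: 0.0
```

Request:
{"fn": "carry_out", "kwargs": {
  "deltas": [0, 0, 0, 0, 0, 0, 0, 0, 0, 0, 0, 0, 0, 0, 0, 0, 0, 0, 0, 0, 0, 0, 0, 0],
  "grip": 45,
  "grip_force": 40
}}

```text
time: 11.02
eef_pos: [0.4167, -0.3449, 0.0037]
tcp_rot: [0.828, 0.561, 0.0, 0.0]
contact_force: [-0.1, 0.5, 0.6]
opening: 0.629
finger_force: 44.9
```

Run:
```python
from pl import *
plan([(pose(.417,-.345,.15,-21.8),3),(pose(.46,-.066,.155,-10),6),(pose(.4675,.2125,.11,1.5),6)])
```

```text
[0.0, 0.0, -0.049, 0.0, 0.0, 0.0, 0.0, 0.0, -0.098, 0.0, 0.0, 0.0, 0.0, 0.0, -0.147, 0.0, 0.0, 0.0, 0.046, -0.01, -0.148, 0.0, 0.0, -0.034, 0.091, -0.021, -0.149, 0.0, 0.0, -0.068]
[0.047, -0.007, -0.001, 0.0, 0.0, -0.035, 0.093, -0.015, -0.001, 0.0, 0.0, -0.069, 0.14, -0.022, -0.002, 0.0, 0.0, -0.103, 0.186, -0.03, -0.003, 0.0, 0.0, -0.138, 0.231, -0.043, 0.004, 0.0, 0.0, -0.171]
[0.046, -0.005, 0.008, 0.0, 0.0, -0.033, 0.092, -0.011, 0.015, 0.0, 0.0, -0.067, 0.138, -0.016, 0.023, 0.0, 0.0, -0.1, 0.184, -0.021, 0.03, 0.0, 0.0, -0.134, 0.23, -0.026, 0.038, 0.0, 0.0, -0.167]
end [0.4678 0.2121 0.11  ]
```

Request:
{"fn": "carry_out", "kwargs": {
  "deltas": [0.0, 0.0, -0.049, 0.0, 0.0, 0.0, 0.0, 0.0, -0.098, 0.0, 0.0, 0.0, 0.0, 0.0, -0.147, 0.0, 0.0, 0.0, 0.046, -0.01, -0.148, 0.0, 0.0, -0.034, 0.091, -0.021, -0.149, 0.0, 0.0, -0.068]
}}

```text
time: 11.65
eef_pos: [0.4309, -0.2517, 0.1533]
tcp_rot: [0.808, 0.589, 0.0, 0.001]
contact_force: [-0.0, -0.1, -2.2]
opening: 0.634
finger_force: 44.7
```

Request:
{"fn": "carry_out", "kwargs": {
  "deltas": [0.047, -0.007, -0.001, 0.0, 0.0, -0.035, 0.093, -0.015, -0.001, 0.0, 0.0, -0.069, 0.14, -0.022, -0.002, 0.0, 0.0, -0.103, 0.186, -0.03, -0.003, 0.0, 0.0, -0.138, 0.231, -0.043, 0.004, 0.0, 0.0, -0.171]
}}

```text
time: 12.28
eef_pos: [0.4611, -0.0179, 0.149]
tcp_rot: [0.755, 0.656, 0.001, 0.001]
contact_force: [0.7, -0.2, -2.3]
opening: 0.63
finger_force: 44.7
```

Request:
{"fn": "carry_out", "kwargs": {
  "deltas": [0.046, -0.005, 0.008, 0.0, 0.0, -0.033, 0.092, -0.011, 0.015, 0.0, 0.0, -0.067, 0.138, -0.016, 0.023, 0.0, 0.0, -0.1, 0.184, -0.021, 0.03, 0.0, 0.0, -0.134, 0.23, -0.026, 0.038, 0.0, 0.0, -0.167]
}}

```text
time: 12.9
eef_pos: [0.4669, 0.2136, 0.1101]
tcp_rot: [0.697, 0.717, 0.0, 0.0]
contact_force: [1.0, -0.2, -1.7]
opening: 0.633
finger_force: 44.7
```

Run:
```python
from h import *
s=ctrl.get_state(); print(s["eef_pos"],s["opening"],s["qpos"])
im,d=ctrl.read_camera("side"); crop=im[190:350,200:360].copy()
cv2.imwrite("pics/a3.png",cv2.resize(crop[:,:,::-1],(600,600),interpolation=2))
# expected block-top corners in hand if centred (top at TCP+.019)
p=s["eef_pos"]; r=R.from_quat(s["tcp_rot"])
for z in(-.019,.003):
    c=np.array([p+r.apply([a,b,z]) for a in(-.0425,.0425) for b in(-.0275,.0275)]); print(np.round((proj("side",c)-[200,190])*3.75).tolist())
```

```text
[0.46691682 0.2135917  0.11006388] 0.6329298606263287 [ 2.31300674e-01  6.82477904e-02  2.06539297e+00 -1.62297254e-04
  1.00778306e+00  2.04056438e-01]
[[339.0, 203.0], [255.0, 203.0], [342.0, 302.0], [253.0, 302.0]]
[[339.0, 226.0], [255.0, 226.0], [341.0, 325.0], [254.0, 325.0]]
```

View pics/a3.png

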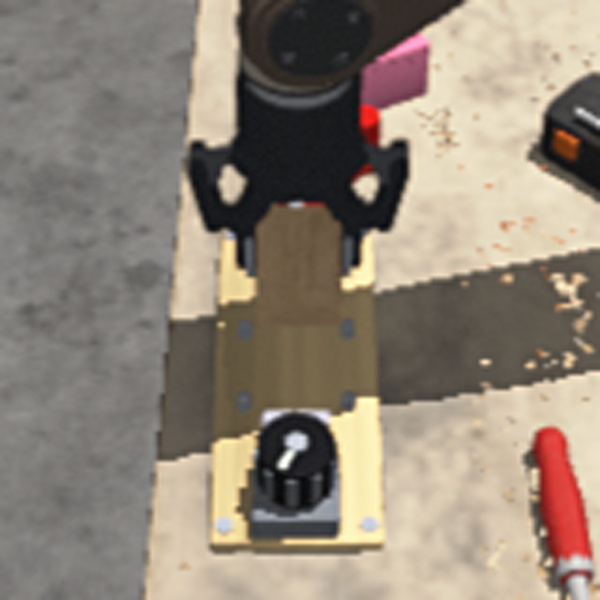

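Run:
```python
from h import *
im=cv2.imread("pics/top0.png")
for v in (203,204,205,206,207): print(v,im[v,174:190].sum(1).tolist(),im[v,208:224].sum(1).tolist())
for z in(.012,.027,.037): print(z,at_z("top",[[183.6,205],[213.7,205]],z)[:,:2].round(4).tolist())
```

```text
203 [414, 463, 446, 610, 708, 673, 616, 561, 493, 335, 609, 674, 667, 664, 660, 663] [673, 676, 675, 679, 682, 675, 546, 720, 619, 343, 321, 603, 602, 597, 584, 652]
204 [537, 534, 536, 590, 686, 670, 607, 555, 494, 333, 619, 680, 670, 667, 671, 671] [664, 663, 663, 666, 667, 665, 543, 720, 611, 308, 330, 595, 594, 574, 563, 656]
205 [691, 691, 686, 641, 673, 665, 610, 555, 500, 342, 607, 673, 668, 665, 662, 660] [658, 653, 654, 657, 663, 644, 544, 720, 652, 622, 241, 373, 579, 585, 625, 658]
206 [631, 618, 605, 607, 671, 669, 604, 551, 570, 395, 601, 669, 664, 656, 653, 657] [654, 657, 657, 660, 662, 633, 537, 708, 661, 691, 229, 379, 665, 662, 657, 668]
207 [519, 454, 447, 598, 707, 671, 599, 554, 596, 408, 605, 673, 664, 665, 662, 665] [672, 668, 670, 671, 671, 632, 534, 703, 658, 691, 386, 657, 695, 699, 725, 689]
0.012 [[0.4679, 0.2622], [0.4668, 0.167]]
0.027 [[0.4649, 0.2592], [0.4638, 0.165]]
0.037 [[0.4628, 0.2572], [0.4617, 0.1637]]
```

Run:
```python
from pl import *
plan([(pose(.468,.2138,.050,1.5),3),(pose(.468,.2138,.036,1.5),2)])
plan([(pose(.468,.2138,.0165,1.5),5)])
```

```text
[0.001, 0.0, 0.02, 0.0, 0.0, 0.0, 0.001, 0.0, 0.04, 0.0, 0.0, 0.0, 0.002, 0.0, 0.06, 0.0, 0.0, 0.0, 0.002, 0.0, 0.067, 0.0, 0.0, 0.0, 0.002, 0.0, 0.074, 0.0, 0.0, 0.0]
end [0.4678 0.2141 0.036 ]
[0.0, 0.0, 0.004, 0.0, 0.0, 0.0, 0.0, 0.0, 0.008, 0.0, 0.0, 0.0, 0.0, 0.0, 0.012, 0.0, 0.0, 0.0, 0.0, 0.0, 0.016, 0.0, 0.0, 0.0, 0.0, 0.0, 0.019, 0.0, 0.0, 0.0]
end [0.4678 0.2141 0.017 ]
```

Request:
{"fn": "carry_out", "kwargs": {
  "deltas": [0.001, 0.0, 0.02, 0.0, 0.0, 0.0, 0.001, 0.0, 0.04, 0.0, 0.0, 0.0, 0.002, 0.0, 0.06, 0.0, 0.0, 0.0, 0.002, 0.0, 0.067, 0.0, 0.0, 0.0, 0.002, 0.0, 0.074, 0.0, 0.0, 0.0]
}}

```text
time: 13.58
eef_pos: [0.4675, 0.2141, 0.0364]
tcp_rot: [0.698, 0.716, 0.0, 0.0]
contact_force: [0.3, 0.3, -1.5]
opening: 0.63
finger_force: 44.7
```

Request:
{"fn": "carry_out", "kwargs": {
  "deltas": [0.0, 0.0, 0.004, 0.0, 0.0, 0.0, 0.0, 0.0, 0.008, 0.0, 0.0, 0.0]
}}

```text
time: 13.82
eef_pos: [0.4677, 0.2141, 0.0287]
tcp_rot: [0.698, 0.716, 0.0, 0.0]
contact_force: [-0.4, -0.2, -1.7]
opening: 0.632
finger_force: 44.7
```

Request:
{"fn": "carry_out", "kwargs": {
  "deltas": [0.0, 0.0, 0.004, 0.0, 0.0, 0.0, 0.0, 0.0, 0.008, 0.0, 0.0, 0.0]
}}

```text
time: 14.08
eef_pos: [0.4674, 0.2141, 0.0203]
tcp_rot: [0.698, 0.716, 0.0, 0.0]
contact_force: [0.8, -0.3, -1.2]
opening: 0.634
finger_force: 44.7
```

Request:
{"fn": "carry_out", "kwargs": {
  "deltas": [0.0, 0.0, 0.003, 0.0, 0.0, 0.0, 0.0, 0.0, 0.004, 0.0, 0.0, 0.0]
}}

```text
time: 14.32
eef_pos: [0.4671, 0.214, 0.0161]
tcp_rot: [0.698, 0.716, -0.0, -0.0]
contact_force: [-0.4, -0.1, -1.0]
opening: 0.633
finger_force: 44.7
```

Nearly at the bed. One more millimetre, then release and rise.

Request:
{"fn": "carry_out", "kwargs": {
  "deltas": [0.0, 0.0, 0.001, 0.0, 0.0, 0.0, 0.0, 0.0, 0.001, 0.0, 0.0, 0.0]
}}

```text
time: 14.58
eef_pos: [0.4673, 0.2141, 0.0157]
tcp_rot: [0.698, 0.716, 0.0, 0.0]
contact_force: [-1.4, -0.2, 1.5]
opening: 0.63
finger_force: 45.1
```

Request:
{"fn": "carry_out", "kwargs": {
  "deltas": [0, 0, 0, 0, 0, 0, 0, 0, 0, 0, 0, 0, 0, 0, 0, 0, 0, 0],
  "grip": 82
}}

```text
time: 14.95
eef_pos: [0.4674, 0.2141, 0.0154]
tcp_rot: [0.698, 0.716, 0.0, 0.0]
contact_force: [0.3, -0.4, -0.0]
opening: 0.818
finger_force: 0.0
```

Request:
{"fn": "carry_out", "kwargs": {
  "deltas": [0, 0, -0.03, 0, 0, 0, 0, 0, -0.07, 0, 0, 0, -0.03, 0, -0.12, 0, 0, 0, -0.09, 0, -0.16, 0, 0, 0, -0.15, 0, -0.17, 0, 0, 0]
}}

```text
time: 15.58
eef_pos: [0.4723, 0.0702, 0.1869]
tcp_rot: [0.697, 0.717, 0.002, 0.002]
contact_force: [0.6, 0.8, -0.5]
opening: 0.818
finger_force: 0.0
```

Run:
```python
from h import *
s=ctrl.get_state(); print(s["eef_pos"],s["opening"],s["qpos"],R.from_quat(s["tcp_rot"]).as_matrix()[:,0])
a,d=ctrl.read_camera("side"); b,e=ctrl.read_camera("top")
A=cv2.resize(a[225:345,225:335],(550,600),interpolation=2); 
B=cv2.resize(b[180:230,150:265],(250*23//10//2*1,250//2),interpolation=2)
save("a4",A); save("a4t",cv2.resize(b[180:235,145:265],(800,367),interpolation=2))
P,u,v=cloud("side",d); m=np.all((P>[.44,.16,.03])&(P<[.495,.27,.04]),axis=1); print("blk top z",np.median(P[m,2]))
```

```text
[0.47233292 0.07017957 0.18694731] 0.8183533877939209 [-6.54194544e-02 -1.20288108e-01  2.09482433e+00  3.13906830e-05
  1.16097172e+00 -9.36397080e-02] [-2.82024525e-02  9.99602086e-01 -5.40194255e-04]
blk top z 0.03471374461513126
```

View pics/a4.png

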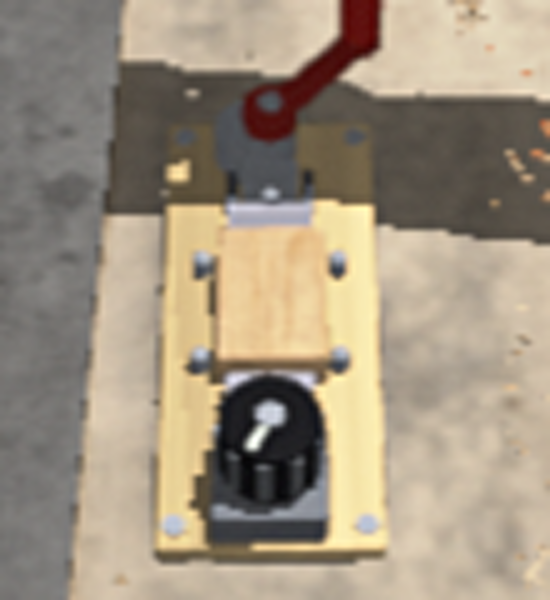

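The offcut lies flat at (272,295), between the four pins at (202,262), (338,262), (200,358) and (340,358). The cam jaw at (270,212) and nut jaw at (270,378) are just off its ends. Next is the knob.

Run:
```python
from pl import *
p,r=load(); p[2]=.015; st=(p+r.apply([-.15,0,-.17]),r); print(st[0])
plan([(pose(.4662,.3222,.13,98),10)],st)
plan([(pose(.4662,.3222,.042,98),5)])
```

```text
[0.47165747 0.06412728 0.185     ]
[0.026, 0.0, 0.006, 0.0, 0.0, -0.168, 0.052, 0.0, 0.011, 0.0, 0.0, -0.337, 0.077, 0.0, 0.017, 0.0, 0.0, -0.505, 0.103, 0.0, 0.022, 0.0, 0.0, -0.674, 0.129, 0.001, 0.028, 0.0, 0.0, -0.842]
[0.017, 0.019, 0.005, 0.0, 0.0, -0.169, 0.035, 0.038, 0.011, 0.0, 0.0, -0.337, 0.052, 0.058, 0.016, 0.0, 0.0, -0.506, 0.069, 0.077, 0.022, 0.0, 0.0, -0.674, 0.086, 0.096, 0.027, 0.0, 0.0, -0.842]
end [0.4657 0.3219 0.13  ]
[0.0, 0.0, 0.018, 0.0, 0.0, 0.0, 0.0, 0.0, 0.035, 0.0, 0.0, 0.0, 0.0, 0.0, 0.053, 0.0, 0.0, 0.0, 0.0, 0.0, 0.07, 0.0, 0.0, 0.0, 0.0, 0.0, 0.088, 0.0, 0.0, 0.0]
end [0.4657 0.3219 0.042 ]
```

Request:
{"fn": "carry_out", "kwargs": {
  "deltas": [0.026, 0.0, 0.006, 0.0, 0.0, -0.168, 0.052, 0.0, 0.011, 0.0, 0.0, -0.337, 0.077, 0.0, 0.017, 0.0, 0.0, -0.505, 0.103, 0.0, 0.022, 0.0, 0.0, -0.674, 0.129, 0.001, 0.028, 0.0, 0.0, -0.842]
}}

```text
time: 16.3
eef_pos: [0.4681, 0.2015, 0.1552]
tcp_rot: [0.341, 0.94, -0.0, -0.0]
contact_force: [0.4, -0.2, -0.6]
opening: 0.819
finger_force: 0.0
```

Request:
{"fn": "carry_out", "kwargs": {
  "deltas": [0.017, 0.019, 0.005, 0.0, 0.0, -0.169, 0.035, 0.038, 0.011, 0.0, 0.0, -0.337, 0.052, 0.058, 0.016, 0.0, 0.0, -0.506, 0.069, 0.077, 0.022, 0.0, 0.0, -0.674, 0.086, 0.096, 0.027, 0.0, 0.0, -0.842]
}}

```text
time: 16.92
eef_pos: [0.4643, 0.3302, 0.1279]
tcp_rot: [-0.073, 0.997, -0.0, -0.001]
contact_force: [0.1, 0.2, 0.6]
opening: 0.819
finger_force: 0.0
```

Request:
{"fn": "carry_out", "kwargs": {
  "deltas": [0.0, 0.0, 0.018, 0.0, 0.0, 0.0, 0.0, 0.0, 0.035, 0.0, 0.0, 0.0, 0.0, 0.0, 0.053, 0.0, 0.0, 0.0, 0.0, 0.0, 0.07, 0.0, 0.0, 0.0, 0.0, 0.0, 0.088, 0.0, 0.0, 0.0]
}}

```text
time: 17.55
eef_pos: [0.4651, 0.3285, 0.0395]
tcp_rot: [-0.069, 0.998, -0.0, -0.0]
contact_force: [0.3, -0.3, -0.6]
opening: 0.82
finger_force: 0.0
```

Request:
{"fn": "carry_out", "kwargs": {
  "deltas": [0, 0, 0, 0, 0, 0, 0, 0, 0, 0, 0, 0, 0, 0, 0, 0, 0, 0],
  "grip": 40,
  "grip_force": 40
}}

```text
time: 17.92
eef_pos: [0.4637, 0.322, 0.0394]
tcp_rot: [-0.072, 0.997, -0.008, -0.004]
contact_force: [-1.4, -22.1, 4.0]
opening: 0.577
finger_force: 42.1
```

Run:
```python
from h import *
s=ctrl.get_state(); print(s)
```

```text
{'time': 17.925, 'qpos': array([ 0.43244322,  0.29078614,  1.96011125, -0.0147615 ,  0.90353363,
       -1.27259881]), 'dq': array([-1.04465450e-03,  1.42975865e-03,  1.23982142e-03,  1.17071994e-03,
       -3.08116989e-03, -6.33388899e-05]), 'joint_efforts': array([  9.86259609, -34.28001523, -27.61927664,   3.56690101,
        -2.28239089,   0.0939817 ]), 'eef_pos': array([0.46373571, 0.32199823, 0.03939377]), 'tcp_rot': array([-0.07166345,  0.99739154, -0.00768074, -0.00393468]), 'contact_force': array([ -1.41880629, -22.14969923,   3.99270768]), 'wrist_torque': array([-3.35118804,  0.1289765 ,  0.13340777]), 'finger_force': 42.09825038909912, 'opening': 0.5770913174637907}
```

Request:
{"fn": "carry_out", "kwargs": {
  "deltas": [0, -0.0062, 0, 0, 0, 0, 0, -0.0062, 0, 0, 0, 0]
}}

```text
time: 18.18
eef_pos: [0.4638, 0.3219, 0.0393]
tcp_rot: [-0.07, 0.998, -0.001, -0.003]
contact_force: [-2.5, 0.9, -4.0]
opening: 0.574
finger_force: 44.5
```

Request:
{"fn": "carry_out", "kwargs": {
  "deltas": [0, 0, 0, 0, 0, 0.16, 0, 0, 0, 0, 0, 0.32, 0, 0, 0, 0, 0, 0.48, 0, 0, 0, 0, 0, 0.64, 0, 0, 0, 0, 0, 0.8]
}}

```text
time: 18.8
eef_pos: [0.4642, 0.3235, 0.0394]
tcp_rot: [0.326, 0.945, -0.0, -0.002]
contact_force: [0.1, 6.0, -7.4]
opening: 0.57
finger_force: 44.2
```

Run:
```python
from h import *
s=ctrl.get_state(); print({k:np.round(s[k],4) for k in("qpos","eef_pos","contact_force","wrist_torque","opening")})
a,d=ctrl.read_camera("side"); save("a5",cv2.resize(a[225:345,225:335],(550,600),interpolation=2))
```

```text
{'qpos': array([ 0.4286,  0.2874,  1.9645,  0.0025,  0.8927, -0.4787]), 'eef_pos': array([0.4642, 0.3235, 0.0394]), 'contact_force': array([ 0.0613,  6.0486, -7.4241]), 'wrist_torque': array([0.2689, 0.5762, 0.2443]), 'opening': np.float64(0.5703)}
```

View pics/a5.png

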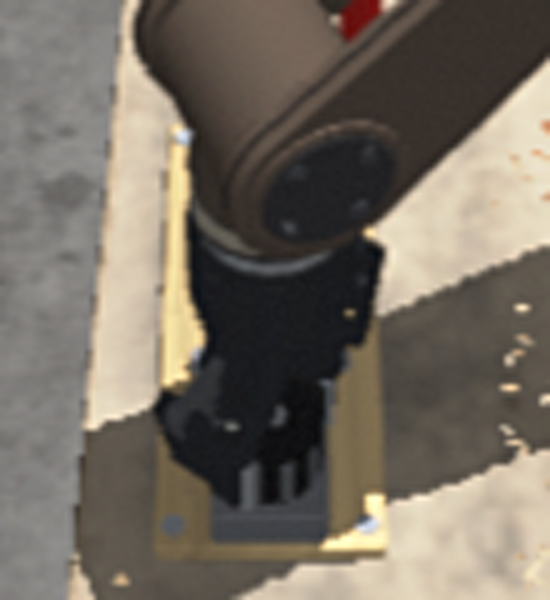

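```bash
cat > st.py <<'E'
from h import *
s=ctrl.get_state(); print({k:np.round(s[k],3).tolist() for k in("time","eef_pos","contact_force","wrist_torque","joint_efforts")}, "q6",round(s["qpos"][5],3))
E
echo ok
```

```text
ok
```

Request:
{"fn": "carry_out", "kwargs": {
  "deltas": [0, 0, 0, 0, 0, 0.16, 0, 0, 0, 0, 0, 0.32, 0, 0, 0, 0, 0, 0.48, 0, 0, 0, 0, 0, 0.64, 0, 0, 0, 0, 0, 0.8]
}}

```text
time: 19.48
eef_pos: [0.4656, 0.3245, 0.0394]
tcp_rot: [0.669, 0.743, 0.001, -0.001]
contact_force: [5.8, 7.7, -11.8]
opening: 0.573
finger_force: 43.8
```

```bash
python3 st.py
```

```text
{'time': 19.475, 'eef_pos': [0.466, 0.324, 0.039], 'contact_force': [5.768, 7.663, -11.841], 'wrist_torque': [1.174, 0.375, 0.264], 'joint_efforts': [-1.993, -40.681, -24.461, -1.025, 0.738, -0.393]} q6 0.321
```

Request:
{"fn": "carry_out", "kwargs": {
  "deltas": [0, 0, 0, 0, 0, 0.1, 0, 0, 0, 0, 0, 0.2]
}}

```text
time: 19.73
eef_pos: [0.466, 0.3245, 0.0394]
tcp_rot: [0.74, 0.673, 0.002, -0.001]
contact_force: [6.3, 7.2, -11.4]
opening: 0.57
finger_force: 43.8
```

```bash
python3 st.py
```

```text
{'time': 19.725, 'eef_pos': [0.466, 0.325, 0.039], 'contact_force': [6.311, 7.192, -11.38], 'wrist_torque': [1.304, 0.203, 0.294], 'joint_efforts': [-1.492, -40.874, -24.318, -1.047, 0.963, -0.144]} q6 0.519
```

Request:
{"fn": "carry_out", "kwargs": {
  "deltas": [0, 0, 0, 0, 0, 0.1, 0, 0, 0, 0, 0, 0.2]
}}

```text
time: 19.98
eef_pos: [0.4664, 0.3245, 0.0394]
tcp_rot: [0.803, 0.596, 0.002, -0.001]
contact_force: [7.1, 6.4, -12.3]
opening: 0.576
finger_force: 43.7
```

```bash
python3 st.py
```

```text
{'time': 19.975, 'eef_pos': [0.466, 0.324, 0.039], 'contact_force': [7.079, 6.377, -12.294], 'wrist_torque': [1.439, 0.084, 0.275], 'joint_efforts': [-0.844, -41.05, -24.194, -0.992, 1.22, -0.147]} q6 0.719
```

Run:
```python
from pl import *
st=pose(.4648,.3232,.0394,-16.9)
plan([(pose(.4648,.3232,.12,-16.9),2),(pose(.4675,.2145,.11,1.5),3)],st)
plan([(pose(.4675,.2145,.018,1.5),4)])
```

```text
[0.0, 0.0, -0.04, 0.0, 0.0, 0.0, 0.0, 0.0, -0.081, 0.0, 0.0, 0.0, -0.034, 0.011, -0.077, 0.0, 0.0, -0.107, -0.069, 0.023, -0.074, 0.0, 0.0, -0.214, -0.103, 0.034, -0.071, 0.0, 0.0, -0.321]
end [0.4674 0.2148 0.1104]
[0.0, 0.0, 0.023, 0.0, 0.0, 0.0, 0.0, 0.0, 0.046, 0.0, 0.0, 0.0, 0.0, 0.0, 0.069, 0.0, 0.0, 0.0, 0.0, 0.0, 0.092, 0.0, 0.0, 0.0]
end [0.4674 0.2148 0.0184]
```

Request:
{"fn": "carry_out", "kwargs": {
  "deltas": [0, 0, 0, 0, 0, 0, 0, 0, 0, 0, 0, 0],
  "grip": 82
}}

```text
time: 20.23
eef_pos: [0.4666, 0.3231, 0.0415]
tcp_rot: [0.802, 0.598, 0.001, 0.0]
contact_force: [0.4, -0.4, 0.8]
opening: 0.822
finger_force: 0.0
```

```bash
python3 st.py
```

```text
{'time': 20.225, 'eef_pos': [0.467, 0.323, 0.041], 'contact_force': [0.423, -0.44, 0.831], 'wrist_torque': [-0.006, -0.024, -0.014], 'joint_efforts': [0.026, -34.399, -23.269, 0.003, -0.003, 0.001]} q6 0.716
```

Request:
{"fn": "carry_out", "kwargs": {
  "deltas": [0.0, 0.0, -0.04, 0.0, 0.0, 0.0, 0.0, 0.0, -0.081, 0.0, 0.0, 0.0, -0.034, 0.011, -0.077, 0.0, 0.0, -0.107, -0.069, 0.023, -0.074, 0.0, 0.0, -0.214, -0.103, 0.034, -0.071, 0.0, 0.0, -0.321]
}}

```text
time: 20.85
eef_pos: [0.4695, 0.2135, 0.1127]
tcp_rot: [0.694, 0.72, 0.001, 0.001]
contact_force: [-0.5, -0.1, 0.1]
opening: 0.82
finger_force: 0.0
```

Request:
{"fn": "carry_out", "kwargs": {
  "deltas": [0.0, -0.001, 0.024, 0.0, 0.0, 0.0, 0.0, -0.0015, 0.048, 0.0, 0.0, 0.0, 0.0, -0.0015, 0.072, 0.0, 0.0, 0.0, 0.0, -0.0015, 0.095, 0.0, 0.0, 0.0]
}}

```text
time: 21.35
eef_pos: [0.4681, 0.2144, 0.0168]
tcp_rot: [0.696, 0.718, 0.001, 0.001]
contact_force: [0.1, 0.2, 0.5]
opening: 0.816
finger_force: 0.0
```

Request:
{"fn": "carry_out", "kwargs": {
  "deltas": [0, 0, 0, 0, 0, 0, 0, 0, 0, 0, 0, 0, 0, 0, 0, 0, 0, 0],
  "grip": 45,
  "grip_force": 25
}}

```text
time: 21.72
eef_pos: [0.4675, 0.214, 0.0173]
tcp_rot: [0.696, 0.718, -0.0, 0.0]
contact_force: [-0.2, -3.4, -1.1]
opening: 0.641
finger_force: 29.7
```

Request:
{"fn": "carry_out", "kwargs": {
  "deltas": [0.002, 0, 0, 0, 0, 0, 0.004, 0, 0, 0, 0, 0, 0.004, 0, 0, 0, 0, 0]
}}

```text
time: 22.1
eef_pos: [0.4675, 0.2141, 0.0174]
tcp_rot: [0.695, 0.719, -0.004, 0.003]
contact_force: [-1.4, -19.6, 2.9]
opening: 0.636
finger_force: 30.3
```

Request:
{"fn": "carry_out", "kwargs": {
  "deltas": [-0.004, 0, 0, 0, 0, 0, -0.008, 0, 0, 0, 0, 0, -0.008, 0, 0, 0, 0, 0]
}}

```text
time: 22.48
eef_pos: [0.4686, 0.2114, 0.0177]
tcp_rot: [0.696, 0.718, 0.002, 0.0]
contact_force: [-0.1, 4.9, -0.7]
opening: 0.638
finger_force: 29.9
```

Play is about 2.6 mm, with firm contact at y=.2141 and .2114. The knob needs roughly 0.8 rad more.

Run:
```python
from pl import *
st=pose(.468,.2104,.017,1.7)
plan([(pose(.468,.2104,.12,1.7),2),(pose(.4658,.3224,.13,1.7),3)],st)
plan([(pose(.4658,.3224,.042,1.7),4)])
```

```text
[0.0, 0.0, -0.052, 0.0, 0.0, 0.0, 0.0, 0.0, -0.103, 0.0, 0.0, 0.0, 0.037, 0.0, -0.106, 0.0, 0.0, 0.0, 0.075, 0.001, -0.11, 0.0, 0.0, 0.0, 0.112, 0.001, -0.113, 0.0, 0.0, 0.0]
end [0.4657 0.3224 0.13  ]
[0.0, 0.0, 0.022, 0.0, 0.0, 0.0, 0.0, 0.0, 0.044, 0.0, 0.0, 0.0, 0.0, 0.0, 0.066, 0.0, 0.0, 0.0, 0.0, 0.0, 0.088, 0.0, 0.0, 0.0]
end [0.4657 0.3224 0.042 ]
```

Request:
{"fn": "carry_out", "kwargs": {
  "deltas": [0, 0, 0, 0, 0, 0, 0, 0, 0, 0, 0, 0],
  "grip": 82
}}

```text
time: 22.72
eef_pos: [0.4679, 0.2104, 0.017]
tcp_rot: [0.696, 0.718, 0.0, 0.0]
contact_force: [0.1, -0.9, 0.0]
opening: 0.821
finger_force: 0.0
```

Request:
{"fn": "carry_out", "kwargs": {
  "deltas": [0.0, 0.0, -0.052, 0.0, 0.0, 0.0, 0.0, 0.0, -0.103, 0.0, 0.0, 0.0, 0.037, 0.0, -0.106, 0.0, 0.0, 0.0, 0.075, 0.001, -0.11, 0.0, 0.0, 0.0, 0.112, 0.001, -0.113, 0.0, 0.0, 0.0]
}}

```text
time: 23.35
eef_pos: [0.4653, 0.3233, 0.1303]
tcp_rot: [0.696, 0.718, 0.0, 0.0]
contact_force: [1.0, 0.6, -0.7]
opening: 0.818
finger_force: 0.0
```

Request:
{"fn": "carry_out", "kwargs": {
  "deltas": [0.0, 0.0, 0.022, 0.0, 0.0, 0.0, 0.0, 0.0, 0.044, 0.0, 0.0, 0.0, 0.0, 0.0, 0.066, 0.0, 0.0, 0.0, 0.0, 0.0, 0.088, 0.0, 0.0, 0.0]
}}

```text
time: 23.85
eef_pos: [0.4652, 0.3223, 0.0411]
tcp_rot: [0.696, 0.718, -0.0, 0.0]
contact_force: [-0.3, -0.4, -0.3]
opening: 0.819
finger_force: 0.0
```

Request:
{"fn": "carry_out", "kwargs": {
  "deltas": [0, 0, 0, 0, 0, 0, 0, 0, 0, 0, 0, 0, 0, 0, 0, 0, 0, 0],
  "grip": 40,
  "grip_force": 40
}}

```text
time: 24.22
eef_pos: [0.4659, 0.3217, 0.0409]
tcp_rot: [0.696, 0.718, 0.0, 0.001]
contact_force: [6.1, -0.5, -12.0]
opening: 0.57
finger_force: 45.5
```

Request:
{"fn": "carry_out", "kwargs": {
  "deltas": [0, 0, 0, 0, 0, 0.15, 0, 0, 0, 0, 0, 0.3, 0, 0, 0, 0, 0, 0.45, 0, 0, 0, 0, 0, 0.6, 0, 0, 0, 0, 0, 0.75]
}}

```text
time: 24.85
eef_pos: [0.4655, 0.3219, 0.0409]
tcp_rot: [0.911, 0.412, 0.0, 0.001]
contact_force: [5.1, 0.1, -10.9]
opening: 0.573
finger_force: 45.7
```

```bash
python3 st.py
```

```text
{'time': 24.85, 'eef_pos': [0.465, 0.322, 0.041], 'contact_force': [5.071, 0.087, -10.878], 'wrist_torque': [0.225, -0.484, 0.326], 'joint_efforts': [0.912, -39.828, -25.434, 0.245, 0.872, -0.361]} q6 1.15
```

Run:
```python
from pl import *
st=pose(.4657,.3224,.042,-41.3)
plan([(pose(.4657,.3224,.10,-38),1),(pose(.4657,.3224,.125,-28),1),(pose(.468,.212,.11,1.7),3)],st)
plan([(pose(.468,.212,.017,1.7),4)])
```

```text
[0.0, 0.0, -0.058, 0.0, 0.0, -0.058, 0.0, 0.0, -0.083, 0.0, 0.0, -0.232, -0.027, 0.025, -0.078, 0.0, 0.0, -0.405, -0.054, 0.05, -0.073, 0.0, 0.0, -0.578, -0.081, 0.075, -0.068, 0.0, 0.0, -0.75]
end [0.4686 0.212  0.11  ]
[0.0, 0.0, 0.023, 0.0, 0.0, 0.0, 0.0, 0.0, 0.047, 0.0, 0.0, 0.0, 0.0, 0.0, 0.07, 0.0, 0.0, 0.0, 0.0, -0.001, 0.093, 0.0, 0.0, 0.0]
end [0.4676 0.212  0.017 ]
```

Request:
{"fn": "carry_out", "kwargs": {
  "deltas": [0, 0, 0, 0, 0, 0, 0, 0, 0, 0, 0, 0],
  "grip": 82
}}

```text
time: 25.1
eef_pos: [0.4659, 0.3228, 0.0431]
tcp_rot: [0.91, 0.414, 0.001, -0.0]
contact_force: [-0.6, 0.4, -0.8]
opening: 0.818
finger_force: 0.0
```

Request:
{"fn": "carry_out", "kwargs": {
  "deltas": [0.0, 0.0, -0.058, 0.0, 0.0, -0.058, 0.0, 0.0, -0.083, 0.0, 0.0, -0.232, -0.027, 0.025, -0.078, 0.0, 0.0, -0.405, -0.054, 0.05, -0.073, 0.0, 0.0, -0.578, -0.081, 0.075, -0.068, 0.0, 0.0, -0.75]
}}

```text
time: 25.72
eef_pos: [0.4687, 0.2113, 0.111]
tcp_rot: [0.693, 0.721, 0.001, 0.001]
contact_force: [0.2, 0.3, -0.6]
opening: 0.818
finger_force: 0.0
```

Request:
{"fn": "carry_out", "kwargs": {
  "deltas": [0.0, 0.0, 0.023, 0.0, 0.0, 0.0, 0.0, 0.0, 0.047, 0.0, 0.0, 0.0, 0.0, -0.001, 0.07, 0.0, 0.0, 0.0, 0.0, -0.001, 0.093, 0.0, 0.0, 0.0]
}}

```text
time: 26.22
eef_pos: [0.468, 0.2122, 0.0173]
tcp_rot: [0.695, 0.719, 0.001, 0.001]
contact_force: [-0.2, -0.9, 0.7]
opening: 0.824
finger_force: 0.0
```

Request:
{"fn": "carry_out", "kwargs": {
  "deltas": [0, 0, 0, 0, 0, 0, 0, 0, 0, 0, 0, 0, 0, 0, 0, 0, 0, 0],
  "grip": 45,
  "grip_force": 25
}}

```text
time: 26.6
eef_pos: [0.4671, 0.2117, 0.0173]
tcp_rot: [0.696, 0.718, -0.0, 0.0]
contact_force: [-0.4, -2.8, -2.3]
opening: 0.636
finger_force: 30.5
```

Request:
{"fn": "carry_out", "kwargs": {
  "deltas": [0.0015, 0, 0, 0, 0, 0, 0.003, 0, 0, 0, 0, 0, 0.003, 0, 0, 0, 0, 0]
}}

```text
time: 26.98
eef_pos: [0.4672, 0.2118, 0.0173]
tcp_rot: [0.695, 0.719, -0.003, 0.002]
contact_force: [-0.7, -14.7, 1.2]
opening: 0.635
finger_force: 31.0
```

Request:
{"fn": "carry_out", "kwargs": {
  "deltas": [-0.003, 0, 0, 0, 0, 0, -0.006, 0, 0, 0, 0, 0, -0.006, 0, 0, 0, 0, 0]
}}

```text
time: 27.35
eef_pos: [0.4677, 0.2108, 0.0176]
tcp_rot: [0.697, 0.717, 0.002, -0.001]
contact_force: [-0.8, 5.2, -1.7]
opening: 0.637
finger_force: 30.7
```

Request:
{"fn": "carry_out", "kwargs": {
  "deltas": [0, 0, 0, 0, 0, 0, 0, 0, 0, 0, 0, 0],
  "grip": 82
}}

```text
time: 27.6
eef_pos: [0.4682, 0.2092, 0.0175]
tcp_rot: [0.696, 0.718, 0.001, 0.001]
contact_force: [-0.1, -0.5, -0.0]
opening: 0.82
finger_force: 0.0
```

Request:
{"fn": "carry_out", "kwargs": {
  "deltas": [0.0, 0.0, -0.052, 0.0, 0.0, 0.0, 0.0, 0.0, -0.103, 0.0, 0.0, 0.0, 0.037, 0.0, -0.106, 0.0, 0.0, 0.0, 0.075, 0.001, -0.11, 0.0, 0.0, 0.0, 0.113, 0.001, -0.113, 0.0, 0.0, 0.0]
}}

```text
time: 28.22
eef_pos: [0.4654, 0.3231, 0.1307]
tcp_rot: [0.696, 0.718, 0.001, 0.0]
contact_force: [0.5, -0.3, -0.1]
opening: 0.819
finger_force: 0.0
```

Request:
{"fn": "carry_out", "kwargs": {
  "deltas": [0.0, 0.0, 0.022, 0.0, 0.0, 0.0, 0.0, 0.0, 0.044, 0.0, 0.0, 0.0, 0.0, 0.0, 0.066, 0.0, 0.0, 0.0, 0.0, 0.0, 0.086, 0.0, 0.0, 0.0]
}}

```text
time: 28.72
eef_pos: [0.4651, 0.322, 0.0431]
tcp_rot: [0.696, 0.718, 0.0, 0.0]
contact_force: [1.4, 1.5, -0.6]
opening: 0.817
finger_force: 0.0
```

Request:
{"fn": "carry_out", "kwargs": {
  "deltas": [0, 0, 0, 0, 0, 0, 0, 0, 0, 0, 0, 0, 0, 0, 0, 0, 0, 0],
  "grip": 40,
  "grip_force": 40
}}

```text
time: 29.1
eef_pos: [0.4659, 0.3214, 0.0431]
tcp_rot: [0.696, 0.718, 0.001, 0.001]
contact_force: [6.7, 0.4, -10.2]
opening: 0.57
finger_force: 45.1
```

```bash
python3 st.py
```

```text
{'time': 29.1, 'eef_pos': [0.466, 0.321, 0.043], 'contact_force': [6.682, 0.409, -10.202], 'wrist_torque': [-0.018, -0.652, 0.038], 'joint_efforts': [1.957, -39.571, -24.844, 0.419, 0.985, 0.082]} q6 0.395
```

Request:
{"fn": "carry_out", "kwargs": {
  "deltas": [0, 0, 0, 0, 0, 0.1, 0, 0, 0, 0, 0, 0.2, 0, 0, 0, 0, 0, 0.2]
}}

```text
time: 29.48
eef_pos: [0.4657, 0.3214, 0.043]
tcp_rot: [0.765, 0.644, 0.001, 0.001]
contact_force: [6.0, -1.0, -9.9]
opening: 0.573
finger_force: 45.3
```

```bash
python3 st.py
```

```text
{'time': 29.475, 'eef_pos': [0.466, 0.321, 0.043], 'contact_force': [5.957, -1.038, -9.884], 'wrist_torque': [-0.086, -0.61, -0.262], 'joint_efforts': [2.333, -39.334, -25.005, 0.221, 0.893, -0.192]} q6 0.597
```

Run:
```python
from pl import *
st=pose(.4655,.3215,.043,-9.8)
plan([(pose(.4655,.3215,.14,-9.8),2),(pose(.4225,.046,.14,-41),8)],st)
plan([(pose(.4225,.046,.056,-41),4)])
```

```text
[0.0, 0.0, -0.048, 0.0, 0.0, 0.0, 0.0, 0.0, -0.097, 0.0, 0.0, 0.0, -0.035, 0.001, -0.097, 0.0, 0.0, 0.068, -0.07, 0.001, -0.097, 0.0, 0.0, 0.136, -0.105, 0.002, -0.097, 0.0, 0.0, 0.204]
[-0.034, 0.007, 0.0, 0.0, 0.0, 0.068, -0.068, 0.015, 0.0, 0.0, 0.0, 0.136, -0.102, 0.022, 0.0, 0.0, 0.0, 0.204, -0.136, 0.03, 0.0, 0.0, 0.0, 0.272, -0.17, 0.038, 0.0, 0.0, 0.0, 0.341]
end [0.4227 0.0456 0.14  ]
[0.0, 0.0, 0.021, 0.0, 0.0, 0.0, 0.0, 0.0, 0.042, 0.0, 0.0, 0.0, 0.0, 0.0, 0.063, 0.0, 0.0, 0.0, 0.0, 0.0, 0.084, 0.0, 0.0, 0.0]
end [0.4227 0.0456 0.056 ]
```

Request:
{"fn": "carry_out", "kwargs": {
  "deltas": [0, 0, 0, 0, 0, 0, 0, 0, 0, 0, 0, 0],
  "grip": 82
}}

```text
time: 29.72
eef_pos: [0.4655, 0.3223, 0.0449]
tcp_rot: [0.764, 0.645, 0.001, 0.0]
contact_force: [0.4, -1.0, -0.6]
opening: 0.816
finger_force: 0.0
```

Request:
{"fn": "carry_out", "kwargs": {
  "deltas": [0.0, 0.0, -0.048, 0.0, 0.0, 0.0, 0.0, 0.0, -0.097, 0.0, 0.0, 0.0, -0.035, 0.001, -0.097, 0.0, 0.0, 0.068, -0.07, 0.001, -0.097, 0.0, 0.0, 0.136, -0.105, 0.002, -0.097, 0.0, 0.0, 0.204]
}}

```text
time: 30.35
eef_pos: [0.4492, 0.2175, 0.142]
tcp_rot: [0.826, 0.563, 0.001, 0.0]
contact_force: [0.2, 0.2, -0.1]
opening: 0.822
finger_force: 0.0
```

Request:
{"fn": "carry_out", "kwargs": {
  "deltas": [-0.034, 0.007, 0.0, 0.0, 0.0, 0.068, -0.068, 0.015, 0.0, 0.0, 0.0, 0.136, -0.102, 0.022, 0.0, 0.0, 0.0, 0.204, -0.136, 0.03, 0.0, 0.0, 0.0, 0.272, -0.17, 0.038, 0.0, 0.0, 0.0, 0.341],
  "grip": 65
}}

```text
time: 30.98
eef_pos: [0.4228, 0.045, 0.1418]
tcp_rot: [0.91, 0.415, 0.001, 0.001]
contact_force: [0.8, 0.4, 0.7]
opening: 0.652
finger_force: 0.0
```

```bash
python3 st.py
python3 - <<'E'
from h import *
a,d=ctrl.read_camera("side"); save("a6",cv2.resize(a[190:310,220:360],(700,600),interpolation=2))
E
```

```text
{'time': 30.975, 'eef_pos': [0.423, 0.045, 0.142], 'contact_force': [0.827, 0.351, 0.708], 'wrist_torque': [0.033, -0.082, 0.002], 'joint_efforts': [2.952, -18.473, -26.749, 0.018, 0.032, 0.063]} q6 0.582
```

View pics/a6.png

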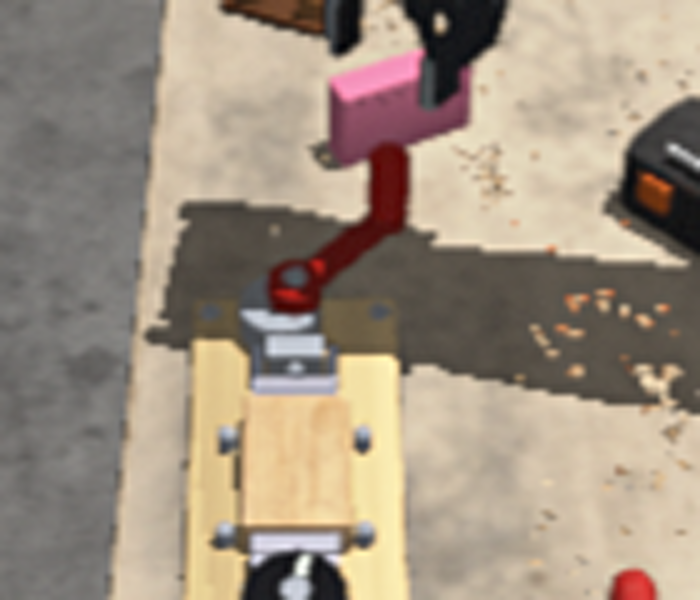

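The block sits between both jaws. The fingers at (343,25) and (440,75) straddle the line above the red grip at (389,155). Descending, gripping, then swinging.

```bash
cat > arc.py <<'E'
from pl import *
import sys
def arc(c,p0,total,n,yaw):
    p=np.array(p0); w=[]
    for k in range(1,n+1):
        a=total*k/n; d=p[:2]-c; q=c+[d[0]*np.cos(a)-d[1]*np.sin(a),d[0]*np.sin(a)+d[1]*np.cos(a)]
        w.append((pose(*q,p[2],yaw+np.degrees(a)),1))
    return w
E
python3 - <<'E'
from arc import *
p=[.4225,.0455,.056]; c=np.array([.4715,.1025]); print(np.hypot(*(c-p[:2])))
plan(arc(c,p,1.62,15,-41.2),pose(*p,-41.2))
E
```

```text
0.07516648189186453
[0.001, 0.008, 0.0, 0.0, 0.0, -0.108, 0.002, 0.016, 0.0, 0.0, 0.0, -0.216, 0.004, 0.024, 0.0, 0.0, 0.0, -0.324, 0.007, 0.031, 0.0, 0.0, 0.0, -0.432, 0.011, 0.039, 0.0, 0.0, 0.0, -0.54]
[0.001, 0.008, 0.0, 0.0, 0.0, -0.108, 0.002, 0.016, 0.0, 0.0, 0.0, -0.216, 0.004, 0.024, 0.0, 0.0, 0.0, -0.324, 0.007, 0.031, 0.0, 0.0, 0.0, -0.432, 0.011, 0.038, 0.0, 0.0, 0.0, -0.54]
[0.001, 0.008, 0.0, 0.0, 0.0, -0.108, 0.002, 0.016, 0.0, 0.0, 0.0, -0.216, 0.004, 0.024, 0.0, 0.0, 0.0, -0.324, 0.007, 0.032, 0.0, 0.0, 0.0, -0.432, 0.011, 0.039, 0.0, 0.0, 0.0, -0.54]
end [0.531  0.0562 0.056 ]
```

Request:
{"fn": "carry_out", "kwargs": {
  "deltas": [0.0, 0.0, 0.021, 0.0, 0.0, 0.0, 0.0, 0.0, 0.042, 0.0, 0.0, 0.0, 0.0, 0.0, 0.063, 0.0, 0.0, 0.0, 0.0, 0.0, 0.085, 0.0, 0.0, 0.0]
}}

```text
time: 31.52
eef_pos: [0.4234, 0.046, 0.0562]
tcp_rot: [0.91, 0.416, 0.001, 0.001]
contact_force: [0.7, 0.5, -0.0]
opening: 0.654
finger_force: 0.0
```

Request:
{"fn": "carry_out", "kwargs": {
  "deltas": [0, 0, 0, 0, 0, 0, 0, 0, 0, 0, 0, 0, 0, 0, 0, 0, 0, 0, 0, 0, 0, 0, 0, 0],
  "grip": 10,
  "grip_force": 40
}}

```text
time: 32.02
eef_pos: [0.4231, 0.046, 0.0567]
tcp_rot: [0.91, 0.416, 0.0, 0.0]
contact_force: [-2.0, 0.5, 3.8]
opening: 0.27
finger_force: 39.5
```

```bash
python3 st.py
```

```text
{'time': 32.025, 'eef_pos': [0.423, 0.046, 0.057], 'contact_force': [-1.952, 0.454, 3.82], 'wrist_torque': [0.097, 0.268, 0.084], 'joint_efforts': [-0.324, -20.619, -23.066, -0.009, -0.489, 0.063]} q6 0.582
```

Gripped (23 mm). Swing the lever in three calls, watching force.

Request:
{"fn": "carry_out", "kwargs": {
  "deltas": [0.001, 0.008, 0.0, 0.0, 0.0, -0.108, 0.002, 0.016, 0.0, 0.0, 0.0, -0.216, 0.004, 0.024, 0.0, 0.0, 0.0, -0.324, 0.007, 0.031, 0.0, 0.0, 0.0, -0.432, 0.011, 0.039, 0.0, 0.0, 0.0, -0.54]
}}

```text
time: 32.65
eef_pos: [0.4593, 0.029, 0.0567]
tcp_rot: [0.765, 0.644, -0.0, -0.001]
contact_force: [-5.3, 3.5, 7.4]
opening: 0.263
finger_force: 40.1
```

```bash
python3 st.py
```

```text
{'time': 32.65, 'eef_pos': [0.459, 0.029, 0.057], 'contact_force': [-5.274, 3.476, 7.395], 'wrist_torque': [0.572, 0.653, 0.03], 'joint_efforts': [-1.664, -23.342, -23.326, -0.413, -1.173, 0.549]} q6 0.012
```

Request:
{"fn": "carry_out", "kwargs": {
  "deltas": [0.001, 0.008, 0.0, 0.0, 0.0, -0.108, 0.002, 0.016, 0.0, 0.0, 0.0, -0.216, 0.004, 0.024, 0.0, 0.0, 0.0, -0.324, 0.007, 0.031, 0.0, 0.0, 0.0, -0.432, 0.011, 0.038, 0.0, 0.0, 0.0, -0.54]
}}

```text
time: 33.28
eef_pos: [0.4986, 0.0331, 0.0567]
tcp_rot: [0.565, 0.825, -0.0, -0.0]
contact_force: [-4.1, 1.1, 6.3]
opening: 0.27
finger_force: 39.9
```

```bash
python3 st.py
```

```text
{'time': 33.275, 'eef_pos': [0.499, 0.033, 0.057], 'contact_force': [-4.062, 1.085, 6.252], 'wrist_torque': [0.183, 0.555, 0.105], 'joint_efforts': [-0.727, -27.04, -23.383, -0.02, -0.951, 0.478]} q6 -0.507
```

Request:
{"fn": "carry_out", "kwargs": {
  "deltas": [0.001, 0.008, 0.0, 0.0, 0.0, -0.108, 0.002, 0.016, 0.0, 0.0, 0.0, -0.216, 0.004, 0.024, 0.0, 0.0, 0.0, -0.324, 0.007, 0.032, 0.0, 0.0, 0.0, -0.432, 0.011, 0.039, 0.0, 0.0, 0.0, -0.54]
}}

```text
time: 33.9
eef_pos: [0.5243, 0.052, 0.0562]
tcp_rot: [0.322, 0.947, -0.01, -0.009]
contact_force: [-35.1, -34.3, 29.1]
opening: 0.268
finger_force: 50.0
```

```bash
python3 st.py
```

```text
{'time': 33.9, 'eef_pos': [0.524, 0.052, 0.056], 'contact_force': [-35.117, -34.331, 29.108], 'wrist_torque': [-5.078, 5.009, -0.353], 'joint_efforts': [15.964, -22.109, -30.203, 6.273, -7.179, -0.004]} q6 -0.99
```

The lever is at its stop. Easing off, releasing and rising.

Request:
{"fn": "carry_out", "kwargs": {
  "deltas": [0, -0.004, 0, 0, 0, 0, 0, -0.005, 0, 0, 0, 0]
}}

```text
time: 34.15
eef_pos: [0.524, 0.0517, 0.0564]
tcp_rot: [0.326, 0.946, -0.003, -0.005]
contact_force: [-12.9, -4.2, 12.9]
opening: 0.27
finger_force: 41.7
```

Request:
{"fn": "carry_out", "kwargs": {
  "deltas": [0, 0, 0, 0, 0, 0, 0, 0, 0, 0, 0, 0, 0, 0, 0, 0, 0, 0],
  "grip": 65
}}

```text
time: 34.52
eef_pos: [0.5285, 0.0534, 0.056]
tcp_rot: [0.326, 0.945, 0.0, 0.001]
contact_force: [-0.6, 0.3, -0.4]
opening: 0.652
finger_force: 0.0
```

Request:
{"fn": "carry_out", "kwargs": {
  "deltas": [0, 0, -0.03, 0, 0, 0, 0, 0, -0.07, 0, 0, 0, 0, 0, -0.12, 0, 0, 0, 0, 0, -0.15, 0, 0, 0]
}}

```text
time: 35.02
eef_pos: [0.5292, 0.0534, 0.2088]
tcp_rot: [0.326, 0.945, 0.001, 0.002]
contact_force: [0.3, 0.7, 0.1]
opening: 0.652
finger_force: 0.0
```

Request:
{"fn": "carry_out", "kwargs": {
  "deltas": [-0.04, -0.02, 0, 0, 0, 0, -0.08, -0.04, 0, 0, 0, 0, -0.1, -0.05, 0, 0, 0, 0, -0.1, -0.05, 0, 0, 0, 0]
}}

```text
time: 35.52
eef_pos: [0.5761, -0.0486, 0.2053]
tcp_rot: [0.327, 0.945, 0.0, -0.0]
contact_force: [-0.4, -0.2, 1.5]
opening: 0.645
finger_force: 0.0
```

```bash
python3 st.py
python3 - <<'E'
from h import *
a,d=ctrl.read_camera("side"); save("a7",cv2.resize(a[210:350,220:345],(536,600),interpolation=2))
P,u,v=cloud("side",d); hsv=cv2.cvtColor(a,cv2.COLOR_RGB2HSV)[v,u].astype(int)
m=(hsv[:,1]>150)&((hsv[:,0]<8)|(hsv[:,0]>172))&np.all((P>[.36,.0,.075])&(P<[.58,.16,.11]),axis=1)
g=P[m].mean(0); print("grip",g,m.sum(),"ang",np.degrees(np.arctan2(g[1]-.1025,g[0]-.4715))%360)
E
```

```text
{'time': 35.525, 'eef_pos': [0.576, -0.049, 0.205], 'contact_force': [-0.412, -0.22, 1.524], 'wrist_torque': [-0.015, -0.035, -0.026], 'joint_efforts': [-0.899, -32.043, -28.909, -0.075, -0.064, -0.04]} q6 -1.164
grip [0.52519819 0.05634484 0.08725769] 66 ang 319.31998135191486
```

View pics/a7.png

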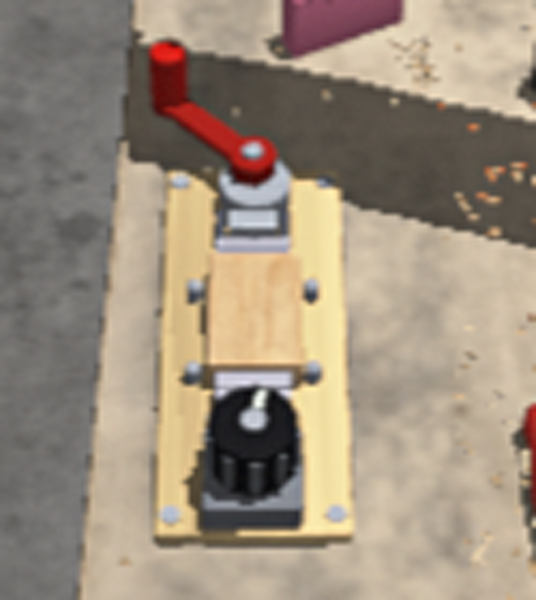

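The lever is closed, with its grip at (168,75) on the +x side. The offcut at (255,310) is held flat between the jaws and clear of the gripper. Handing in.

```bash
python3 -c "
from plant import ctrl
print(ctrl.sign_off())"
```

```text
the job is handed in; nothing more can be done
None
```

The job is handed in at about 35.5 s: the offcut was laid flat and released, then set on the bed with the jaws set to its ends. The lever was swung to its stop against about 4–6 N, and the last picture shows it closed on the offcut, with the gripper clear.

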